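Fill a beaker with nuts through a filling stand's funnel

TASK

Slide the tray with the beaker fully home into the slot of the filling stand, so that the beaker stands under the funnel. Then pick up the scoop by its handle, tip all six nuts through the funnel into the beaker, and set the empty scoop down upright, flat on either bench. Leave the other tools where they lie.

Things in the scene. Friction and masses are not known exactly. Their poses are not given: they have to be found in the camera images.
- spout (a point): lower end of the funnel's spout, on the funnel's vertical axis, 82 mm above the bench; bore 36 mm at its top, 37 mm here, outside 42 mm. Part of the fixed filling stand on the right-hand (green) bench. Stand's axes: x level along the slot, the way the tray slides in (away from the robot), z up. A 22 x 30 mm column, 166 mm high, stands 74 to 96 mm behind the axis (+x) and carries the funnel by a short arm
- slot_floor (a point): point of the bench below the spout; axes as spout. Slot, along x from here: two rails 87 mm apart inside, from -16 to +46 mm, 16 mm high, with an overhang 12 to 16 mm above the bench reaching 6 mm inwards over the tray's edges; flared entry from -16 to -44 mm, about 115 mm wide at its mouth; stop face at +46 mm
- funnel_mouth (a point): centre of the round funnel's rim, on the spout's axis, 164 mm above the bench; rim 122 mm across outside, 116 mm inside, narrowing conically (sides about 50 degrees steep) to the spout, whose top is 104 mm above the bench; axes as spout
- tray_nest (a point): centre of the nest on the loose grey tray's floor, 6 mm above its underside; x towards the tray's rear edge (enters the slot first), z up. Plate 186 x 84 x 6 mm, 0.3 kg; rear edge at +45 mm, front edge at -141 mm. The nest is a collar 12 mm high, 56 mm bore, 63 mm outside. The tray stands 90 to 115 mm short of home, a little askew; home, its rear edge is at the stop and this point is below the spout
- tray_handle (a point): grip point of the tray's upright handle block, 34 mm above the tray's underside and 118 mm in front of the nest (-x). Block 30 mm along x, 14 mm along y (flat sides, grip across y), top 56 mm above the bench; axes as tray_nest
- beaker_center (a point): centre, half-way up, of the white plastic beaker standing loose in the tray's nest; 52 mm across, 70 mm high, 42 mm wide inside, z up; with the tray home its rim is 6 mm below the spout
- scoop_grip (a point): centre of the scoop's wooden handle, 40 mm above the scoop's underside; x towards the scoop's open mouth, z up. Handle 16 mm wide in y (flat sides, grip across y), 18 mm thick, 94 mm long, rising backwards at 0.2 rad; this point is 48 mm behind the pan's rear wall. Scoop with nuts 0.16 kg. Starts flat on the left-hand (red) bench, mouth away from the robot and to the left
- scoop_lip (a point): middle of the steel scoop's open front edge, on the floor: 148 mm ahead (x) of scoop_grip and 37 mm below it, 3 mm above the underside; axes as there. Pan 100 mm long, 64 mm wide, flat floor, no lip, side walls 20 mm high (34 mm at the rear). The nuts lie still when it is carried level and slide out at a forward tilt of about 0.5 to 0.7 rad
- nut0_center (a point): centre of hex nut 0, 14 mm across flats (16 mm over corners), 8 mm thick, 12 g; z along its bore; starts flat in the scoop
- nut1_center (a point): centre of hex nut 1, 14 mm across flats (16 mm over corners), 8 mm thick, 12 g; z along its bore; starts flat in the scoop
- nut2_center (a point): centre of hex nut 2, 14 mm across flats (16 mm over corners), 8 mm thick, 12 g; z along its bore; starts flat in the scoop
- nut3_center (a point): centre of hex nut 3, 14 mm across flats (16 mm over corners), 8 mm thick, 12 g; z along its bore; starts flat in the scoop
- nut4_center (a point): centre of hex nut 4, 14 mm across flats (16 mm over corners), 8 mm thick, 12 g; z along its bore; starts flat in the scoop
- nut5_center (a point): centre of hex nut 5, 14 mm across flats (16 mm over corners), 8 mm thick, 12 g; z along its bore; starts flat in the scoop
- multimeter: dark grey hand multimeter, 148x74x49 mm, bystander on the green bench; origin at the centre of its underside
- spanner: open-ended spanner, 154 mm long, bystander on the green bench; origin at the centre of its underside
- tape_black: roll of black tape, 66 mm across, bystander on the red bench; origin at the centre of its underside
- caliper: vernier caliper, 262 mm long, bystander on the red bench; origin at the centre of its underside
- cutter: dark grey snap-blade cutter, 150 mm long, bystander near the front of the green bench; origin at the centre of its underside
Things that resemble listed ones, but are neither listed nor needed, are in the scene too. What is shaped like the part that bears tray_nest but turquoise is not meant.

How it is judged:
By the outcome, as a careful person would: the job done as asked, in the order asked, and still so for the second after the job is handed in, with the robot touching nothing.
It also fails if it takes over 67 s, if anything falls off the work surface, if the arm or the gripper's body presses on something with over 40 N, if the wrist force passes 120 N, or if a joint passes its speed limit or range.

ROBOT

A 6-joint arm with a two-finger parallel gripper is mounted at the origin on a cart in front of the work surface, level with it; the furniture and walls round the work are solid. World frame = base frame: x ahead of the robot, y to its left, z up, the work surface at z = 0. Lengths are in mm, angles in rad, forces in N, time in s.
With the tool pointing down it reaches from about 375 to 750 mm from the base axis. Payload 9 kg.
Tool frame: the origin (TCP) lies on the centre line of the jaws, within the pads' length; the fingertips stand 14 mm ahead of it and the grasp point (between the pads) lies 5 mm behind it; z points along the fingers, x is the direction in which the jaws open and shut, and the axes are right-handed (so a half turn about z gives the same grasp; the last joint's range is limited). The gripper opens to 85 mm and grips with 20 to 120 N. Pads are 22 mm wide; open, the fingers measure 114 mm over their backs; the gripper's body (76 mm by 85 mm) begins 54 mm behind the grasp point. The pads swing forward as they close: fully open they stand 13 mm farther back than shut.
Start: joints at [-1.528, 0.104, 0.097, 1.564, 0, 1.353], TCP at [154.721, -579.738, 245.331] pointing down, gripper open.
Joint ranges: [-2.99, 2.99], [-0.84, 1.86], [-1.1, 1.16], [-1.84, 2.11], [-1.51, 1.56], [-3.14, 3.14]. Speed limits (rad/s): [2.22, 2.22, 2.57, 3.14, 3.14, 3.14].

INTERFACE

Orientations are given as a rotation vector (axis times angle).
In Python, from rig import get_obs, viewer, r gives the robot as it stands. The module is installed in compiled form; this text tells all that it offers.
- The arm moves only by the tool jog_arm, never from a script. Its argument "motion" is a list of rows, each a list of 7 numbers: the turn, a rotation vector about the tool's x, y, z in degrees, then the shift along the tool's x, y, z in m, then the opening, from 0 (shut) to 1 (fully open). In form: [[wx, wy, wz, x, y, z, fingers], ...]. A call has 1 to 5 rows; each row is the pose to reach, as a shift and turn from the pose commanded when the call began, along the tool's axes at that moment; what a row does not reach only later rows make up. A row lasts 1/12 s, in which the tool goes at most 41.7 mm and 7.16 degrees, less where a joint would pass 70% of its speed; a pose out of reach is approached as far as the arm can. A call with a gripper value outside its range is refused whole. The fingers move at their own pace and stop on an object; "grip_force" is the grip in N (left out, the last holds). Time passes only in rows, so rows that repeat a pose let the fingers close. It gives the time, the measured TCP pose, the force and the opening at its end, in the units of the state.
- get_obs(): the state, without advancing time (a new reading comes with each control period).
- viewer.snapshot(name): name is "scene" or "top" or "wrist"; returns the picture (480x640x3 uint8, red, green, blue); there is no depth.
- viewer.camera_model(name): a dict with "camera_matrix" (3x3 intrinsics, pixels), "world_from_camera" (4x4, takes a point from camera to world coordinates). Camera axes: x right, y down, z forward; pixel columns grow to the right and rows downward; lengths in mm; the calibration is good to about 2 mm. A picture is of the moment at which its call begins: read the wrist's pose just before it. camera_model takes no time and is no camera call; for the wrist camera it gives the pose at the moment of the call.
- r.close_job(): hands the job in, once; it reports no verdict.
The state is a dict: "time": time; "q": joint angles; "qvel": joint speeds; "joint_torque": joint torques, N m; "tool_pos": TCP position; "ee_rot": TCP orientation; "wrist_force": force on the tool from outside, world axes, zero at the start; "wrist_torque": the same for the moment, N m; "width": finger opening in mm.
Only numpy, scipy, OpenCV 4.12 (cv2) and the standard library are available. Lean on these libraries where they do the work, as an engineer would, in place of code of your own. Each camera call takes 0.05 s, during which the arm holds its last target.

## Working session

There is one attempt and no reset: what is moved stays moved. The work goes in short steps, Python scripts to look and compute and a tool call to move; the robot and the scene stay as the last step left them, time stands still between calls to the robot, and variables do not carry over. Pictures are saved under pics/ and viewed, and the job is handed in when it is done.

Besides the shell and the picture viewer there is one more tool, called after "Call:" as name(argument=value, ...), one argument or row to a line, values as JSON. jog_arm: Moves the arm, as the interface text tells. Its arguments: {"type":"object","properties":{"motion":{"type":"array"},"grip_force":{"type":"number"}},"required":["motion"]}

```bash
ls; mkdir -p pics; python3 - <<'E'
from rig import get_obs, viewer, r
import cv2, numpy as np
o=get_obs(); print({k:np.round(v,3) for k,v in o.items()})
for n in ["scene","top","wrist"]:
    m=viewer.camera_model(n); print(n,np.round(m["camera_matrix"],1).tolist(),np.round(m["world_from_camera"],3).tolist())
    cv2.imwrite(f"pics/{n}0.png",viewer.snapshot(n)[:,:,::-1])
print(get_obs()["time"])
E
```

```text
pics
{'time': np.float64(0.0), 'q': array([-1.528,  0.105,  0.096,  1.564,  0.   ,  1.353]), 'qvel': array([ 0.002,  0.001,  0.001,  0.001, -0.001,  0.   ]), 'joint_torque': array([-0.0000e+00, -5.5692e+01,  5.0365e+01,  1.6000e-02, -0.0000e+00,
        0.0000e+00]), 'tool_pos': array([ 154.708, -579.394,  244.545]), 'ee_rot': array([-2.491e+00,  1.913e+00,  1.000e-03]), 'wrist_force': array([ 0.002,  0.038, -0.277]), 'wrist_torque': array([ 0.04 , -0.02 , -0.011]), 'width': np.float64(85.516)}
scene [[520.0, 0.0, 313.0], [0.0, 520.0, 243.1], [0.0, 0.0, 1.0]] [[0.47, -0.347, 0.812, -900.395], [-0.883, -0.197, 0.427, -753.126], [0.012, -0.917, -0.398, 791.807], [0.0, 0.0, 0.0, 1.0]]
top [[455.3, 0.0, 317.5], [0.0, 455.3, 234.4], [0.0, 0.0, 1.0]] [[0.027, -0.994, 0.106, 331.955], [-1.0, -0.026, 0.006, -40.013], [-0.003, -0.106, -0.994, 1536.842], [0.0, 0.0, 0.0, 1.0]]
wrist [[353.6, 0.0, 323.6], [0.0, 353.6, 242.5], [0.0, 0.0, 1.0]] [[0.258, -0.925, -0.278, 225.543], [-0.966, -0.247, -0.074, -560.841], [-0.001, 0.288, -0.958, 374.247], [0.0, 0.0, 0.0, 1.0]]
0.15
```

View pics/scene0.png

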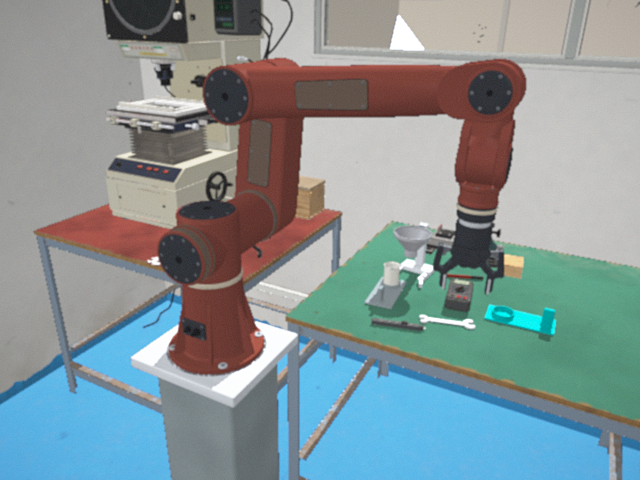

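View pics/top0.png

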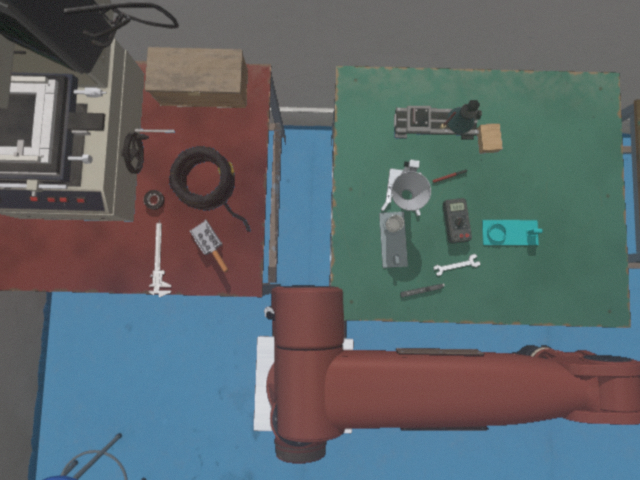

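View pics/wrist0.png

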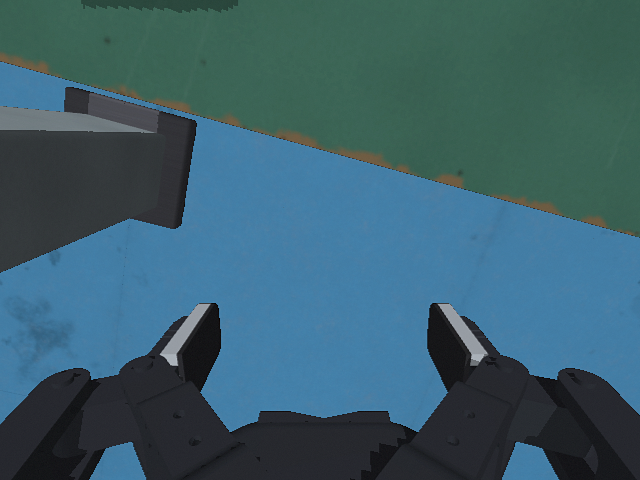

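Top view: the grey tray with beaker is at (394,240), its handle near (397,259). The funnel is at (410,189), the scoop at (208,240) with its handle to (220,264). Candidates for the tray are the grey one (394,240) and the turquoise one (512,233); the grey one is meant. The multimeter (457,220), spanner (457,265) and cutter (422,291) are bystanders. For the scoop there is only the pan at (206,237); the caliper at (158,260) is a bystander. I'll check these in close crops.

```bash
cat > h.py <<'E'
from rig import get_obs, viewer, r
import cv2, numpy as np
from scipy.spatial.transform import Rotation as R
def ray(m,px):
    K=m["camera_matrix"];T=m["world_from_camera"]
    d=T[:3,:3]@np.linalg.solve(K,np.array([px[0],px[1],1.]));return T[:3,3],d/np.linalg.norm(d)
def onz(m,px,z):
    c,d=ray(m,px);return c+d*(z-c[2])/d[2]
def tri(obs):
    A=0;b=0;L=[]
    for m,p in obs:
        c,d=ray(m,p);P=np.eye(3)-np.outer(d,d);A=A+P;b=b+P@c;L.append((c,d))
    x=np.linalg.solve(A,b);return x,[float(np.linalg.norm((np.eye(3)-np.outer(d,d))@(x-c))) for c,d in L]
def proj(m,X):
    T=np.linalg.inv(m["world_from_camera"]);X=np.atleast_2d(X)
    p=(T[:3,:3]@X.T).T+T[:3,3];p=p/p[:,2:];return (p@m["camera_matrix"].T)[:,:2]
def crop(img,x0,y0,w,h,s,name):
    cv2.imwrite(name,cv2.resize(img[y0:y0+h,x0:x0+w],None,fx=s,fy=s,interpolation=cv2.INTER_NEAREST))
def snap(n,name):
    o=get_obs();m=viewer.camera_model(n);im=viewer.snapshot(n)[:,:,::-1].copy();cv2.imwrite(name,im);np.savez(name[:-4]+".npz",K=m["camera_matrix"],T=m["world_from_camera"]);return im,m,o
def load(name):
    z=np.load(name[:-4]+".npz");return cv2.imread(name),dict(camera_matrix=z["K"],world_from_camera=z["T"])
def st():
    o=get_obs();print(round(float(o["time"]),2),np.round(o["tool_pos"],1),"z",np.round(R.from_rotvec(o["ee_rot"]).as_matrix().round(3).tolist(),3).tolist(),"F",np.round(o["wrist_force"],1),"w",round(float(o["width"]),1),"q",np.round(o["q"],2))
E
python3 - <<'E'
from h import *
for n in ["scene","top"]:
    m=viewer.camera_model(n);np.savez(f"pics/{n}0.npz",K=m["camera_matrix"],T=m["world_from_camera"])
im=cv2.imread("pics/top0.png")
crop(im,370,145,120,130,5-.4,"pics/c1.png"); crop(im,150,180,110,110,5,"pics/c2.png")
im=cv2.imread("pics/scene0.png"); crop(im,350,215,160,120,5,"pics/c3.png")
E
```

```text
(no output)
```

View pics/c1.png

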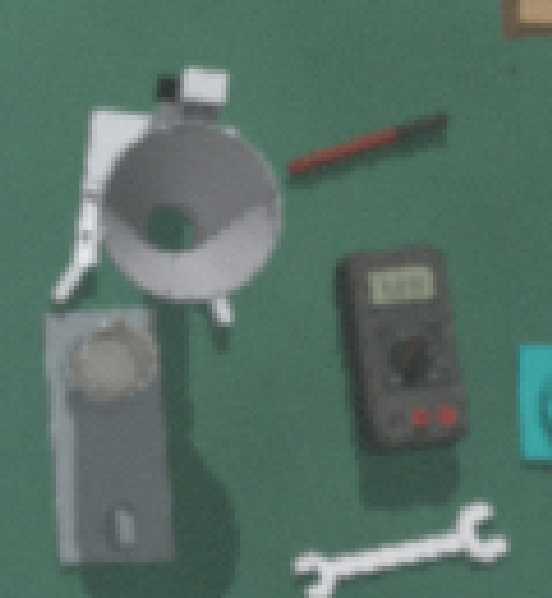

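View pics/c2.png

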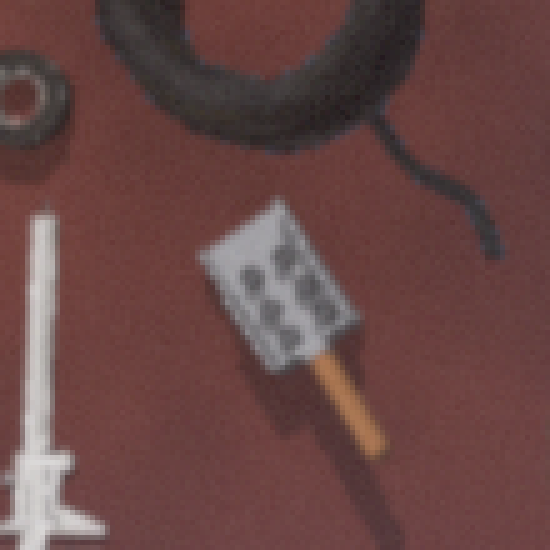

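View pics/c3.png

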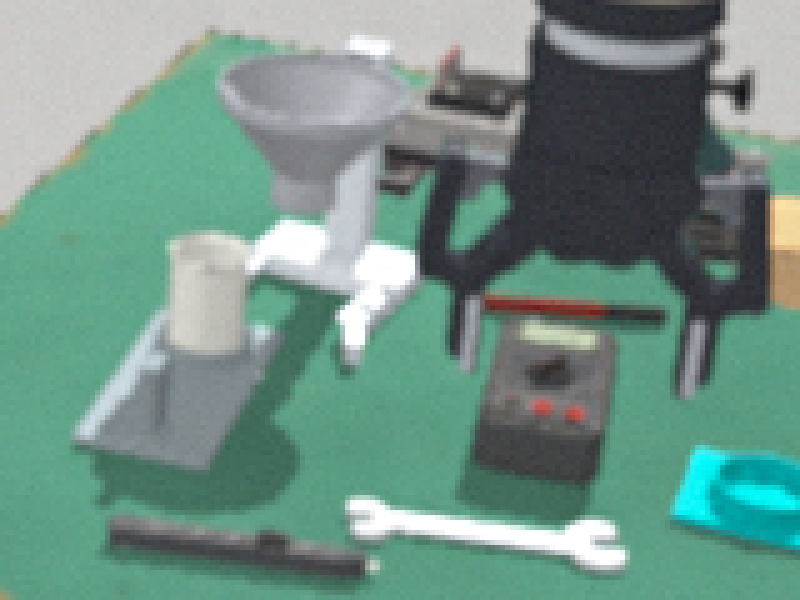

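```bash
python3 - <<'E'
from h import *
_,m=load("pics/top0.png")
f=lambda x,y:(370+(x)/4.6-.5,145+y/4.6-.5)
g=lambda x,y:(150+x/5-.5,180+y/5-.5)
for n,p,z in [("RL",f(47,316),6),("RR",f(155,310),6),("FL",f(62,562),6),("FR",f(173,562),6),("handle",f(124,524),56),("beaker rim",f(116,362),76),("rim",f(193,211),164),("spoutbore",f(172,228),104),("column",f(205,85),166),
 ("lipL",g(200,255),12),("lipR",g(279,200),12),("rearL",g(275,370),34),("rearR",g(360,322),34),("handleEnd",g(375,455),50),("hfront",g(318,357),30),("tape",g(-10,0),0),("black coil low",g(280,150),0),("cableend",g(490,255),0)]:
    print(n,np.round(onz(m,p,z),0))
_,s=load("pics/scene0.png")
f2=lambda x,y:(350+x/5-.5,215+y/5-.5)
print(tri([(m,f(193,211)),(s,f2(315,85))]))
print(tri([(m,f(116,362)),(s,f2(209,250))]))
print(tri([(m,f(47,316)),(s,f2(165,318))]))
print(tri([(m,f(124,524)),(s,f2(160,356))]))
E
```

```text
RL [ 573. -240.    6.]
RR [ 580. -320.    6.]
FL [ 392. -254.    6.]
FR [ 394. -334.    6.]
handle [ 418. -290.   56.]
beaker rim [ 531. -280.   76.]
rim [ 621. -316.  164.]
spoutbore [ 622. -314.  104.]
column [ 707. -323.  166.]
lipL [496. 401.  12.]
lipR [535. 350.  12.]
rearL [419. 341.  34.]
rearR [452. 286.  34.]
handleEnd [364. 268.  50.]
hfront [428. 314.  30.]
tape [670. 559.   0.]
black coil low [571. 354.   0.]
cableend [503. 207.   0.]
(array([ 621.02866043, -315.3631559 ,  164.17105859]), [0.5996021456204041, 0.5996021456203341])
(array([ 531.07090758, -281.19795428,   75.87657132]), [1.1534284570701598, 1.1534284570699376])
(array([ 574.25714458, -241.47378175,   -1.88303102]), [0.04424924857995341, 0.044249248579992954])
(array([ 418.85242793, -292.01828424,   55.02623429]), [1.9452956500194167, 1.9452956500196037])
```

Grey tray and scoop confirmed. From both views the funnel rim is at (621,-315,164), beaker top at z≈76 and the handle near (418,-291,55). Next I move the wrist camera to look at the tray and stand from closer.

Call:
jog_arm(
  motion=[
    [0, 0, 0, -0.016, -0.036, -0.007, 1],
    [0, 0, 0, -0.032, -0.072, -0.014, 1],
    [0, 0, 0, -0.048, -0.108, -0.021, 1],
    [0, 0, 0, -0.064, -0.144, -0.028, 1],
    [0, 0, 0, -0.08, -0.18, -0.035, 1],
  ],
)

```text
time: 0.57
tool_pos: [309.1, -454.6, 280.4]
ee_rot: [-2.491, 1.914, 0.0]
wrist_force: [0.4, -0.6, -0.4]
width: 85.7
```

Call:
jog_arm(
  motion=[
    [0, 0, 2, -0.016, -0.036, -0.007, 1],
    [0, 0, 4, -0.032, -0.072, -0.014, 1],
    [0, 0, 6, -0.048, -0.108, -0.021, 1],
    [0, 0, 8, -0.064, -0.144, -0.028, 1],
    [0, 0, 10.6, -0.08, -0.18, -0.035, 1],
  ],
)

```text
time: 0.98
tool_pos: [462.5, -330.7, 315.5]
ee_rot: [2.302, -2.138, 0.0]
wrist_force: [-0.2, -1.6, 0.1]
width: 85.3
```

```bash
python3 - <<'E'
from h import *
st(); snap("wrist","pics/w1.png"); st()
E
```

```text
0.98 [ 462.5 -330.7  315.5] z [[0.074, -0.997, 0.0], [-0.997, -0.074, -0.0], [0.0, 0.0, -1.0]] F [-0.2 -1.6  0.1] w 85.3 q [-0.85  0.04  0.16  1.69 -0.    2.22]
1.03 [ 466.9 -326.5  316.9] z [[0.074, -0.997, 0.003], [-0.997, -0.074, 0.001], [-0.0, -0.003, -1.0]] F [3.5 4.3 0.4] w 85.5 q [-0.84  0.04  0.16  1.69  0.    2.23]
```

View pics/w1.png

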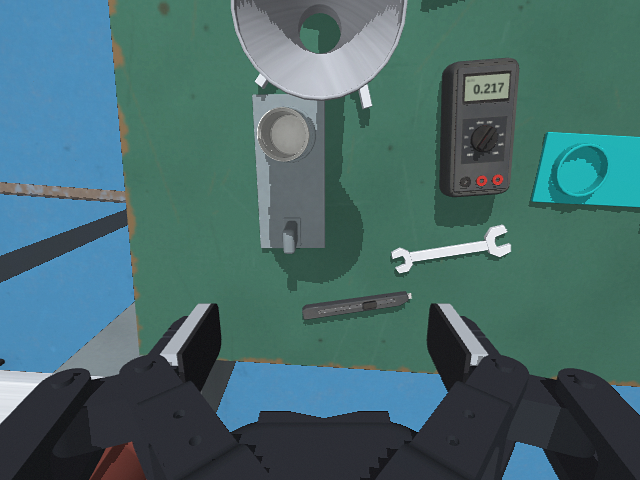

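```bash
python3 - <<'E'
from h import *
im,m,o=snap("wrist","pics/w2.png"); st()
crop(im,220,30,180,240,2.5*1,"pics/w2c.png")
t,mt=load("pics/top0.png")
f=lambda x,y:(370+(x)/4.6-.5,145+y/4.6-.5)
for p in [(55,297),(66,302),(218,326),(232,322),(97,112),(88,190)]: print(p,np.round(onz(mt,f(*p),16),1))
E
```

```text
1.08 [ 464.9 -328.7  316.4] z [[0.079, -0.997, 0.002], [-0.997, -0.079, -0.0], [0.0, -0.002, -1.0]] F [ 0.9 -0.5 -0. ] w 85.6 q [-0.85  0.04  0.16  1.69  0.    2.22]
(55, 297) [ 585.7 -244.8   16. ]
(66, 302) [ 582.2 -252.9   16. ]
(218, 326) [ 567.3 -364.4   16. ]
(232, 322) [ 570.5 -374.7   16. ]
(97, 112) [ 725.2 -274.3   16. ]
(88, 190) [ 666.2 -268.2   16. ]
```

View pics/w2c.png

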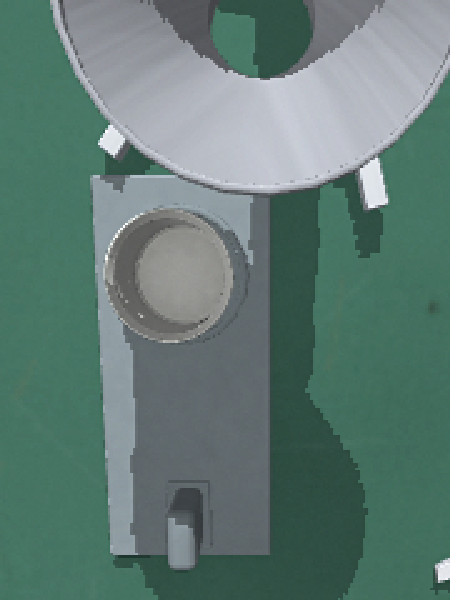

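The wrist crop shows the tray corners and both flare tips, (265,86) and (369,103) in full-image pixels, beside the funnel rim. I still need a better stand yaw, so I'll view the slot from the left side.

Call:
jog_arm(
  motion=[
    [0, 0, 0, -0.03, -0.025, -0.003, 1],
    [0, 0, 0, -0.06, -0.05, -0.006, 1],
    [0, 0, 0, -0.09, -0.075, -0.009, 1],
    [0, 0, 0, -0.12, -0.1, -0.012, 1],
    [0, 0, 0, -0.15, -0.122, -0.014, 1],
  ],
)

```text
time: 1.5
tool_pos: [572.4, -172.2, 329.2]
ee_rot: [2.304, -2.136, -0.0]
wrist_force: [0.9, -0.1, 0.9]
width: 85.2
```

Call:
jog_arm(
  motion=[
    [0, 0, 0, 0, 0, 0, 1],
    [0, 0, 0, 0, 0, 0, 1],
  ],
)

```text
time: 1.67
tool_pos: [572.1, -172.1, 328.9]
ee_rot: [2.307, -2.132, -0.001]
wrist_force: [-0.0, -1.5, -0.9]
width: 85.6
```

```bash
python3 - <<'E'
from h import *
st();im,m,o=snap("wrist","pics/w3.png"); st()
E
```

```text
1.67 [ 572.1 -172.1  328.9] z [[0.079, -0.997, -0.001], [-0.997, -0.079, 0.0], [-0.0, 0.001, -1.0]] F [-0.  -1.5 -0.9] w 85.6 q [-0.51  0.14  0.29  1.72 -0.    2.55]
1.72 [ 571.5 -173.4  328.8] z [[0.077, -0.997, -0.001], [-0.997, -0.077, -0.0], [0.0, 0.001, -1.0]] F [ 0.3 -0.2 -0.1] w 85.3 q [-0.51  0.14  0.28  1.72 -0.    2.55]
```

View pics/w3.png

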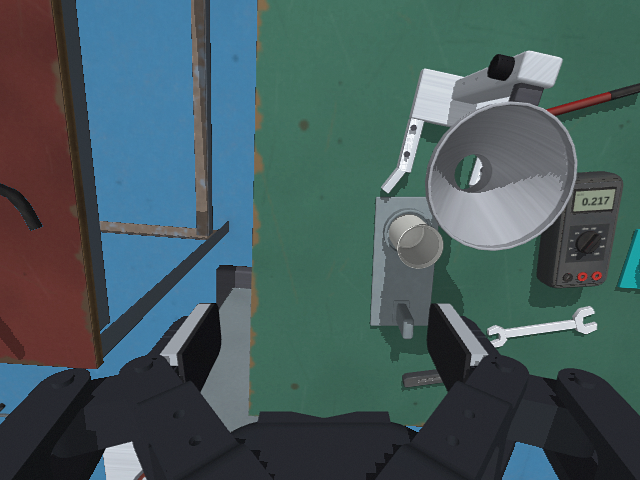

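```bash
python3 - <<'E'
from h import *
im,m=load("pics/w3.png")
crop(im,365,40,230,300,2,"pics/w3c.png")
crop(im,370,55,90,150,4,"pics/w3d.png")
E
```

```text
(no output)
```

View pics/w3d.png

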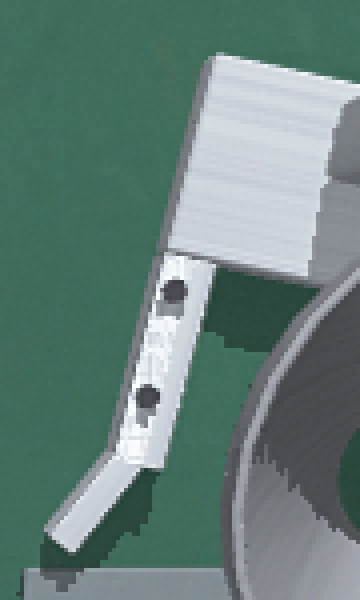

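View pics/w3c.png

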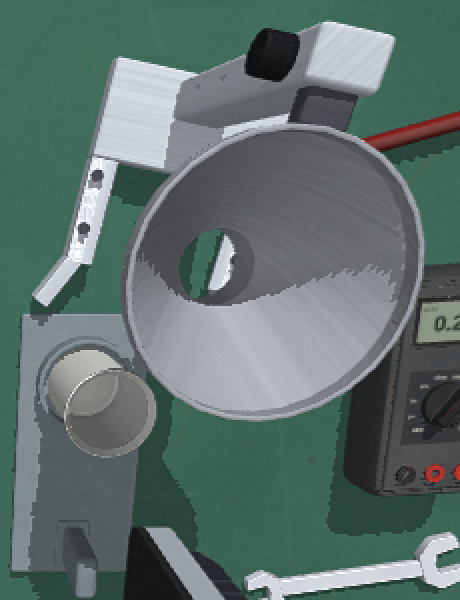

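```bash
python3 - <<'E'
from h import *
im,m=load("pics/w3.png")
f=lambda p:(370+p[0]/4-.5,55+p[1]/4-.5)
P={k:onz(m,f(p),16) for k,p in dict(o_back=(165,253),o_front=(120,452),i_back=(213,262),i_front=(158,466),tipo=(47,530),tipi=(74,551)).items()}
for k,v in P.items(): print(k,np.round(v,1))
for a,b in [("o_front","o_back"),("i_front","i_back")]:
    d=P[b]-P[a];print("yaw",np.arctan2(d[1],d[0]),np.linalg.norm(d))
d=P["i_front"]-P["o_front"];print("yaw end",np.arctan2(d[1],d[0])+np.pi/2,np.linalg.norm(d))
# block edge
for z in (16,20,25):
    a,b=[onz(m,f(p),z) for p in((168,250),(217,55))];d=b-a;print(z,np.arctan2(d[1],d[0]),np.round(a,0),np.round(b,0))
# rim ellipse centre
E
python3 - <<'E'
from h import *
# funnel rim by dark outline: outer contour points -> circle at z=164
im,m=load("pics/w3.png")
hsv=cv2.cvtColor(im,cv2.COLOR_BGR2HSV)
g=(hsv[...,1]<45).astype(np.uint8)
f=lambda p:(365+p[0]/2-.5,40+p[1]/2-.5)
pts=[(124,275),(132,232),(150,195),(190,145),(225,130),(290,124),(340,137),(395,185),(424,250),(418,300),(400,350),(345,405),(290,420),(250,418),(200,395),(150,345)]
W=np.array([onz(m,f(p),164)[:2] for p in pts])
A=np.c_[2*W,np.ones(len(W))];s=np.linalg.lstsq(A,(W**2).sum(1),rcond=None)[0]
print("rim",s[:2],np.sqrt(s[2]+s[0]**2+s[1]**2)*2, np.round(np.linalg.norm(W-s[:2],axis=1),1))
tr=[(24,315),(12,568),(128,571)]
for p in tr: print("tray",p,np.round(onz(m,f(p),6),1))
a,b=[onz(m,f(p),6) for p in((12,568),(24,315))];d=b-a;print("tray yaw left",np.arctan2(d[1],d[0]),np.linalg.norm(d))
im,m=load("pics/w2.png")
f=lambda p:(220+p[0]/2.5-.5,30+p[1]/2.5-.5)
C=[onz(m,f(p),6) for p in((92,176),(112,555),(269,555),(269,195))]
for c in C: print(np.round(c,1))
d=C[0]-C[1];print(np.arctan2(d[1],d[0]),np.linalg.norm(d)); d=C[3]-C[2];print(np.arctan2(d[1],d[0]));d=C[1]-C[2];print(np.arctan2(d[1],d[0])-np.pi/2,np.linalg.norm(d))
for n,p in dict(hand=(185,545)).items(): print(n,onz(m,f(p),56))
print("tipL",onz(m,f((100,143)),16),onz(m,f((127,157)),16),"tipR",onz(m,f((366,208)),16),onz(m,f((388,204)),16))
E
```

```text
o_back [ 673.9 -267.7   16. ]
o_front [ 615.6 -262.6   16. ]
i_back [ 672.5 -282.2   16. ]
i_front [ 612.3 -274.8   16. ]
tipo [ 590.1 -243.2   16. ]
tipi [ 584.2 -252.5   16. ]
yaw -0.08743900177962476 58.522708146695244
yaw -0.12200168915554467 60.65608180167685
yaw end -0.26061298064844207 12.695594044447933
16 -0.11278740588689222 [ 675. -268.   16.] [ 728. -274.   16.]
20 -0.11278740588689157 [ 675. -268.   20.] [ 727. -273.   20.]
25 -0.11278740588689186 [ 674. -266.   25.] [ 726. -272.   25.]
rim [ 622.91571407 -315.83603842] 122.91267156361566 [62.2 63.3 63.8 66.  63.8 59.8 57.7 56.5 60.5 61.7 65.  66.6 63.1 60.2
 55.6 56. ]
tray (24, 315) [ 575.6 -240.5    6. ]
tray (12, 568) [ 393.5 -254.3    6. ]
tray (128, 571) [ 397.7 -337.7    6. ]
tray yaw left 0.07540065720764474 182.65168279087118
[ 575.4 -240.2    6. ]
[ 390.9 -254.5    6. ]
[ 397.  -336.5    6. ]
[ 573.3 -322.9    6. ]
0.07686431430876892 185.0911553010751
0.07727544254483755
0.0745152880614921 82.30362566929382
hand [ 415.13239129 -295.63336186   56.        ]
tipL [ 588.70431885 -245.38687948   16.        ] [ 583.77473539 -257.67573134   16.        ] tipR [ 570.26002689 -367.61793264   16.        ] [ 572.72297515 -377.47600705   16.        ]
```

Tray yaw is 0.0765 rad, handle (416,-295), nest (534,-286). The stand axis is at (622.5,-315) with yaw about -0.11, and the rail, flare and rim measurements agree. I'll turn the wrist half round, so its camera faces away from the funnel, and go above the handle.

Call:
jog_arm(
  motion=[
    [0, 0, -7, 0.0195, 0.029, 0.02, 1],
    [0, 0, -14, 0.039, 0.058, 0.04, 1],
    [0, 0, -21, 0.0585, 0.087, 0.06, 1],
    [0, 0, -28, 0.078, 0.116, 0.08, 1],
    [0, 0, -35, 0.0975, 0.145, 0.1, 1],
  ],
)

```text
time: 2.13
tool_pos: [433.7, -282.1, 229.4]
ee_rot: [2.835, -1.352, -0.0]
wrist_force: [-0.1, -0.3, 0.4]
width: 85.2
```

Call:
jog_arm(
  motion=[
    [0, 0, -7, 0, 0, 0, 1],
    [0, 0, -14, 0, 0, 0, 1],
    [0, 0, -21, 0, 0, 0, 1],
    [0, 0, -28, 0, 0, 0, 1],
    [0, 0, -35, 0, 0, 0, 1],
  ],
)

```text
time: 2.55
tool_pos: [434.9, -281.7, 230.4]
ee_rot: [3.111, -0.438, -0.001]
wrist_force: [0.1, 0.4, -0.3]
width: 85.5
```

Call:
jog_arm(
  motion=[
    [0, 0, -7, 0, 0, 0, 1],
    [0, 0, -14, 0, 0, 0, 1],
    [0, 0, -21, 0, 0, 0, 1],
    [0, 0, -28, 0, 0, 0, 1],
    [0, 0, -35, 0, 0, 0, 1],
  ],
)

```text
time: 2.97
tool_pos: [435.1, -281.6, 230.4]
ee_rot: [3.098, 0.518, -0.001]
wrist_force: [0.0, -0.4, -0.1]
width: 85.5
```

Call:
jog_arm(
  motion=[
    [0, 0, -7, 0, 0, 0, 1],
    [0, 0, -14, 0, 0, 0, 1],
    [0, 0, -21, 0, 0, 0, 1],
    [0, 0, -28, 0, 0, 0, 1],
    [0, 0, -35, 0, 0, 0, 1],
  ],
)

```text
time: 3.38
tool_pos: [435.0, -281.6, 230.4]
ee_rot: [-2.799, -1.426, 0.001]
wrist_force: [-0.0, 0.2, 0.1]
width: 85.7
```

Call:
jog_arm(
  motion=[
    [0, 0, -7, 0, 0, 0, 1],
    [0, 0, -14, 0, 0, 0, 1],
    [0, 0, -21, 0, 0, 0, 1],
    [0, 0, -28, 0, 0, 0, 1],
    [0, 0, -35, 0, 0, 0, 1],
  ],
)

```text
time: 3.8
tool_pos: [435.0, -281.5, 230.4]
ee_rot: [-2.241, -2.202, 0.001]
wrist_force: [-0.3, 0.0, -0.3]
width: 85.4
```

```bash
cat >> h.py <<'E'
def down(ang): # tool pointing down with tool x at world angle ang
    c,s=np.cos(ang),np.sin(ang);return np.array([[c,s,0],[s,-c,0],[0,0,-1.]])
def plan(pos,Rt,o=None):
    o=o or get_obs();R0=R.from_rotvec(o["ee_rot"]).as_matrix();d=R0.T@(np.array(pos)-o["tool_pos"]);w=R.from_matrix(R0.T@Rt).as_rotvec(degrees=True)
    print("turn deg",np.round(w,2),"shift mm",np.round(d,1),"rows>=",round(max(np.linalg.norm(d)/41.7,np.linalg.norm(w)/7.16),1))
E
python3 - <<'E'
from h import *
st(); plan([416.2,-294.7,150],down(.0765+np.pi/2))
E
```

```text
3.8 [ 435.  -281.5  230.4] z [[0.017, 1.0, -0.001], [1.0, -0.017, -0.0], [-0.0, -0.001, -1.0]] F [-0.3  0.  -0.3] w 85.4 q [-0.83 -0.15 -0.18  1.54 -0.   -0.81]
turn deg [-0.03  0.   -5.38] shift mm [-13.5 -18.6  80.4] rows>= 2.0
```

Call:
jog_arm(
  motion=[
    [0, 0, -2, -0.005, -0.006, 0.027, 1],
    [0, 0, -4, -0.009, -0.012, 0.054, 1],
    [0, 0, -5.4, -0.0135, -0.0186, 0.08, 1],
    [0, 0, -5.4, -0.0135, -0.0186, 0.08, 1],
  ],
)

```text
time: 4.13
tool_pos: [413.7, -292.8, 145.3]
ee_rot: [-2.136, -2.293, -0.0]
wrist_force: [-1.7, 1.9, -0.9]
width: 85.4
```

```bash
python3 - <<'E'
from h import *
im,m,o=snap("wrist","pics/w4.png"); st()
E
```

```text
4.18 [ 415.  -293.2  148.2] z [[-0.07, 0.998, -0.003], [0.998, 0.07, 0.004], [0.004, -0.003, -1.0]] F [-0.6 -0.2  1.2] w 85.2 q [-0.87 -0.17 -0.35  1.4  -0.   -0.94]
```

View pics/w4.png

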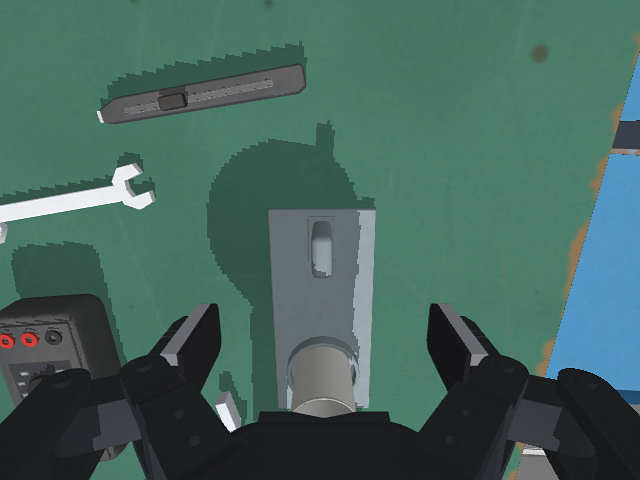

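```bash
python3 - <<'E'
from h import *
im,m=load("pics/w4.png")
crop(im,260,195,130,150,4,"pics/w4c.png")
h=np.array([416.2,-294.7]);u=np.array([np.cos(.0765),np.sin(.0765)]);v=np.array([-u[1],u[0]])
for z in (6,56):
  print(z,[np.round(proj(m,np.r_[h+a*15*u+b*7*v,z])[0],0).tolist() for a,b in((1,1),(1,-1),(-1,-1),(-1,1))])
print("front corners",proj(m,np.array([np.r_[h-23*u+s*42*v,6] for s in(1,-1)])))
E
```

```text
6 [[329.0, 255.0], [312.0, 255.0], [311.0, 219.0], [329.0, 219.0]]
56 [[331.0, 279.0], [310.0, 279.0], [309.0, 236.0], [331.0, 236.0]]
front corners [[374.52699643 208.10597508]
 [265.76736229 208.76276664]]
```

View pics/w4c.png

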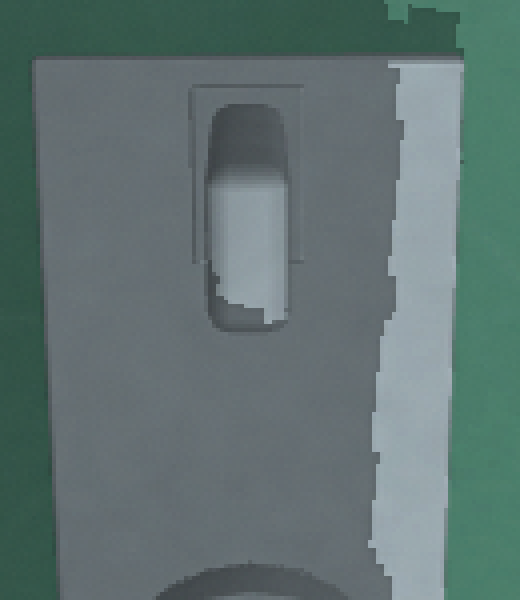

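The handle top spans (312–332, 236–278), within 1 px of the prediction. Descending onto it.

```bash
python3 - <<'E'
from h import *
st(); plan([416.5,-294.0,31],down(.0765+np.pi/2))
E
```

```text
4.18 [ 415.  -293.2  148.2] z [[-0.07, 0.998, -0.003], [0.998, 0.07, 0.004], [0.004, -0.003, -1.0]] F [-0.6 -0.2  1.2] w 85.2 q [-0.87 -0.17 -0.35  1.4  -0.   -0.94]
turn deg [-0.18 -0.22 -0.39] shift mm [ -1.4   1.8 117.2] rows>= 2.8
```

Call:
jog_arm(
  motion=[
    [0, 0, 0, 0, 0, 0.03, 1],
    [0, 0, 0, 0, 0, 0.06, 1],
    [0, 0, 0, 0, 0, 0.09, 1],
    [0, 0, 0, 0, 0, 0.11, 0.6],
    [0, 0, 0, 0, 0, 0.118, 0.4],
  ],
  grip_force=50,
)

```text
time: 4.6
tool_pos: [416.7, -293.2, 31.5]
ee_rot: [-2.14, -2.298, -0.0]
wrist_force: [-0.1, 0.5, 0.4]
width: 63.8
```

Call:
jog_arm(
  motion=[
    [0, 0, 0, 0, 0, 0, 0],
    [0, 0, 0, 0, 0, 0, 0],
    [0, 0, 0, 0, 0, 0, 0],
    [0, 0, 0, 0, 0, 0, 0],
    [0, 0, 0, 0, 0, 0, 0],
  ],
)

```text
time: 5.02
tool_pos: [418.5, -294.6, 35.0]
ee_rot: [2.137, 2.299, -0.0]
wrist_force: [-0.3, -0.2, 6.2]
width: 13.3
```

```bash
python3 - <<'E'
from h import *
st(); im,m,o=snap("wrist","pics/w5.png"); st()
E
```

```text
5.02 [ 418.5 -294.6   35. ] z [[-0.073, 0.997, 0.002], [0.997, 0.073, -0.002], [-0.003, 0.002, -1.0]] F [-0.3 -0.2  6.2] w 13.3 q [-0.87 -0.1  -0.49  1.17  0.   -0.94]
5.07 [ 418.5 -294.6   35. ] z [[-0.073, 0.997, 0.002], [0.997, 0.073, -0.002], [-0.003, 0.002, -1.0]] F [-1.4  1.4  7. ] w 13.4 q [-0.87 -0.1  -0.49  1.17  0.   -0.94]
```

View pics/w5.png

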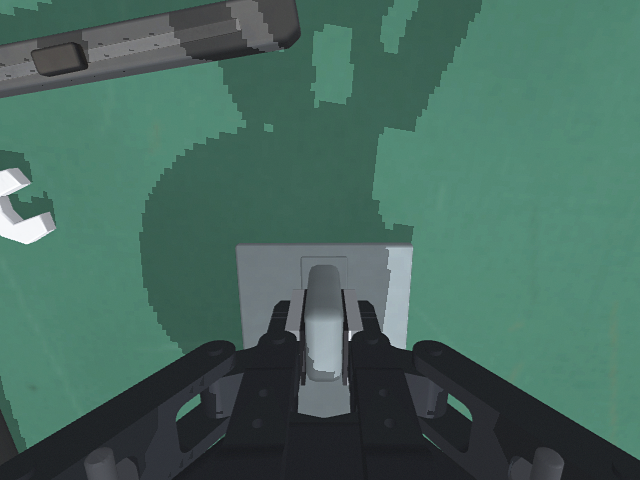

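Gripped at 13.3 mm. An upward force of about 6 N suggests a slight press, so I'll lift by 3 mm and see.

Call:
jog_arm(
  motion=[
    [0, 0, 0, 0, 0, -0.002, 0],
    [0, 0, 0, 0, 0, -0.003, 0],
  ],
)

```text
time: 5.23
tool_pos: [417.6, -293.7, 36.5]
ee_rot: [2.138, 2.301, -0.001]
wrist_force: [-0.3, 1.0, -3.0]
width: 13.3
```

```bash
python3 - <<'E'
from h import *
st()
E
```

```text
5.23 [ 417.6 -293.7   36.5] z [[-0.073, 0.997, 0.0], [0.997, 0.073, -0.001], [-0.001, 0.0, -1.0]] F [-0.3  1.  -3. ] w 13.3 q [-0.87 -0.1  -0.49  1.18 -0.   -0.94]
```

Call:
jog_arm(
  motion=[
    [0, 0, 0, 0, -0.004, 0.001, 0],
    [0, 0, 0, 0.001, -0.009, 0.001, 0],
    [0, 0, 1.5, 0.002, -0.013, 0.001, 0],
    [0, 0, 3, 0.004, -0.016, 0.001, 0],
    [0, 0, 4.5, 0.0044, -0.016, 0.001, 0],
  ],
)

```text
time: 5.65
tool_pos: [400.6, -290.0, 35.0]
ee_rot: [2.231, 2.212, -0.0]
wrist_force: [0.2, 1.9, 2.2]
width: 13.2
```

Call:
jog_arm(
  motion=[
    [0, 0, 1.5, 0, 0, 0, 0],
    [0, 0, 3, 0, 0, 0, 0],
    [0, 0, 4.5, 0, 0, 0, 0],
    [0, 0, 6, 0, 0, 0, 0],
    [0, 0, 6, 0, 0, 0, 0],
  ],
)

```text
time: 6.07
tool_pos: [401.0, -289.9, 35.0]
ee_rot: [-2.343, -2.093, -0.001]
wrist_force: [1.3, 3.6, 5.0]
width: 13.4
```

```bash
python3 - <<'E'
from h import *
st(); im,m,o=snap("top","pics/t2.png"); snap("scene","pics/s2.png");st()
crop(im,360,150,110,140,4.2,"pics/t2c.png")
im=cv2.imread("pics/s2.png"); crop(im,320,200,200,150,4,"pics/s2c.png")
E
```

```text
6.07 [ 401.  -289.9   35. ] z [[0.112, 0.994, 0.0], [0.994, -0.112, 0.0], [0.0, 0.0, -1.0]] F [1.3 3.6 5. ] w 13.4 q [-0.89 -0.15 -0.54  1.18  0.   -0.78]
6.17 [ 401.  -289.9   35. ] z [[0.11, 0.994, -0.0], [0.994, -0.11, 0.0], [0.0, -0.0, -1.0]] F [-0.7  3.4  6.4] w 13.4 q [-0.89 -0.15 -0.53  1.18  0.   -0.78]
```

View pics/t2c.png

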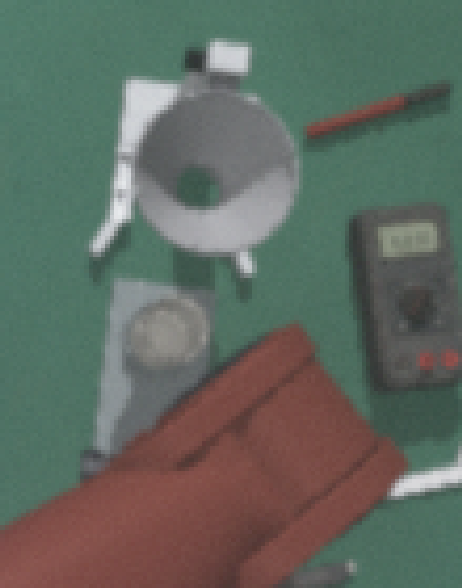

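View pics/s2c.png

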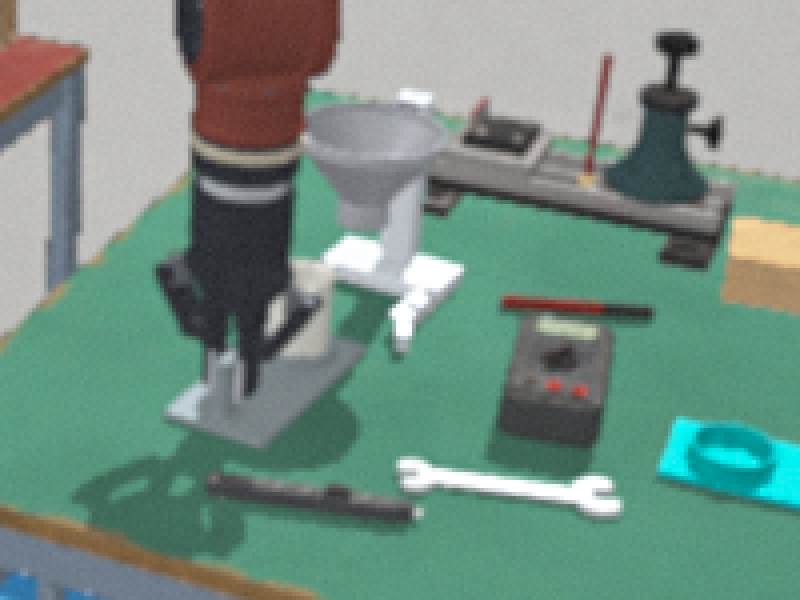

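The tray turned with the gripper, the beaker is upright and nothing else was touched. Next I check its alignment with the slot.

```bash
python3 - <<'E'
from h import *
_,m=load("pics/t2.png")
f=lambda x,y:(360+x/4.2-.5,150+y/4.2-.5)
a,b=onz(m,f(114,278),6),onz(m,f(214,290),6)
print(a,b,np.linalg.norm(a-b),np.arctan2((a-b)[1],(a-b)[0])-np.pi/2)
c,s=np.cos(-.11),np.sin(-.11);ax=np.array([622.5,-315])
for p in(a,b): d=p[:2]-ax;print("along",d@[c,s],"lat",d@[-s,c])
bk=onz(m,f(167,331),76);d=bk[:2]-ax;print("beaker along",d@[c,s],"lat",d@[-s,c])
for p in [(93,250),(103,254),(240,272),(252,276)]:
  d=onz(m,f(*p),16)[:2]-ax;print(p,"along",d@[c,s],"lat",d@[-s,c])
E
```

```text
[ 565.05438337 -263.99813683    6.        ] [ 557.38800251 -344.79577254    6.        ] 81.16052816654447 -0.0946005123590814
along -62.69731883116904 lat 44.38733072138118
along -61.44753767850061 lat -36.76357426028179
beaker along -109.75257037582088 lat 8.084301269807934
(93, 250) along -44.081045252837 lat 65.13783258221979
(103, 254) along -46.21938273762207 lat 56.77959973651708
(240, 272) along -45.795466652329694 lat -53.94360896897261
(252, 276) along -47.71220418158256 lat -63.85076133701466
```

Call:
jog_arm(
  motion=[
    [0, 0, 0.5, 0, 0.004, 0, 0],
    [0, 0, 1, 0, 0.012, 0, 0],
    [0, 0, 1, 0, 0.022, 0, 0],
    [0, 0, 1, 0, 0.032, 0, 0],
    [0, 0, 1, 0, 0.04, 0, 0],
  ],
)

```text
time: 6.58
tool_pos: [440.5, -295.0, 35.0]
ee_rot: [-2.359, -2.074, 0.003]
wrist_force: [-8.3, 0.9, 8.1]
width: 13.4
```

```bash
python3 - <<'E'
from h import *
st(); im,m,o=snap("top","pics/t3.png"); st()
crop(im,360,150,110,140,4.2,"pics/t3c.png")
E
```

```text
6.58 [ 440.5 -295.    35. ] z [[0.128, 0.992, -0.002], [0.992, -0.128, -0.001], [-0.001, -0.002, -1.0]] F [-8.3  0.9  8.1] w 13.4 q [-0.84 -0.03 -0.43  1.18 -0.   -0.71]
6.63 [ 441.7 -295.3   35. ] z [[0.128, 0.992, -0.0], [0.992, -0.128, -0.001], [-0.001, -0.0, -1.0]] F [0.7 0.2 0. ] w 13.6 q [-0.84 -0.03 -0.43  1.17 -0.   -0.71]
```

View pics/t3c.png

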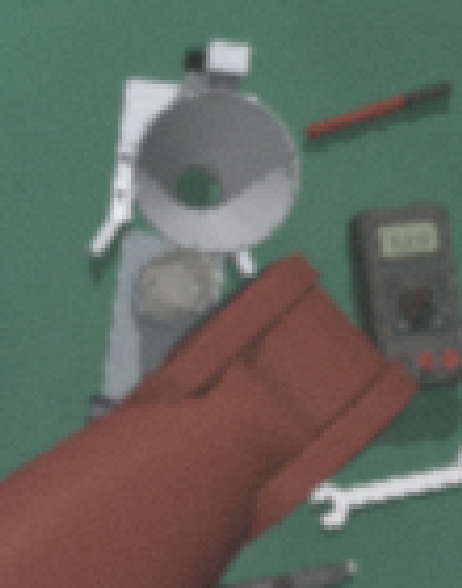

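```bash
python3 - <<'E'
from h import *
_,m=load("pics/t3.png")
f=lambda x,y:(360+x/4.2-.5,150+y/4.2-.5)
c,s=np.cos(-.11),np.sin(-.11);ax=np.array([622.5,-315])
for p,z in [((121,233),6),((104,388),6),((103,254),16),((178,287),76)]:
  d=onz(m,f(*p),z)[:2]-ax;print(p,"along",d@[c,s],"lat",d@[-s,c])
d=get_obs()["tool_pos"][:2]-ax;print("tcp along",d@[c,s],"lat",d@[-s,c])
E
```

```text
(121, 233) along -25.358781017928955 lat 43.203983533830794
(104, 388) along -152.40835195398958 lat 41.59815784887361
(103, 254) along -46.21938273762207 lat 56.77959973651708
(178, 287) along -74.67305272284496 lat 3.7007373530928547
tcp along -181.8939829417677 lat -0.2281148950055253
```

Call:
jog_arm(
  motion=[
    [0, 0, 0, 0, 0.008, 0, 0],
    [0, 0, 0, 0, 0.018, 0, 0],
    [0, 0, 0, 0.001, 0.028, 0, 0],
    [0, 0, 0, 0.001, 0.038, 0, 0],
    [0, 0, 0, 0.001, 0.046, 0, 0],
  ],
)

```text
time: 7.05
tool_pos: [486.1, -299.8, 35.0]
ee_rot: [-2.359, -2.074, 0.003]
wrist_force: [-9.3, 1.5, 8.8]
width: 13.7
```

Call:
jog_arm(
  motion=[
    [0, 0, 0, 0, 0.005, 0, 0],
    [0, 0, 0, 0, 0.01, 0, 0],
  ],
)

```text
time: 7.22
tool_pos: [495.7, -301.0, 35.0]
ee_rot: [-2.358, -2.074, 0.003]
wrist_force: [-8.6, 2.0, 9.4]
width: 13.5
```

```bash
cat >> h.py <<'E'
AX=np.array([622.5,-315]);SX=np.array([np.cos(-.11),np.sin(-.11)]);SY=np.array([-SX[1],SX[0]])
def stand(p): d=np.array(p)[:2]-AX;return np.round([d@SX,d@SY],1)
E
python3 - <<'E'
from h import *
st();print(stand(get_obs()["tool_pos"]))
E
```

```text
7.22 [ 495.7 -301.    35. ] z [[0.128, 0.992, -0.003], [0.992, -0.128, -0.0], [-0.001, -0.002, -1.0]] F [-8.6  2.   9.4] w 13.5 q [-0.77  0.12 -0.27  1.18 -0.   -0.64]
[-127.6    0. ]
```

Nearly home. I advance in small steps and watch the force.

Call:
jog_arm(
  motion=[
    [0, 0, 0, 0, 0.002, 0, 0],
    [0, 0, 0, 0, 0.004, 0, 0],
    [0, 0, 0, 0, 0.006, 0, 0],
  ],
)

```text
time: 7.47
tool_pos: [501.3, -301.7, 35.0]
ee_rot: [-2.358, -2.074, 0.003]
wrist_force: [-8.4, 1.3, 9.7]
width: 13.8
```

Call:
jog_arm(
  motion=[
    [0, 0, 0, 0, 0.0015, 0, 0],
    [0, 0, 0, 0, 0.003, 0, 0],
    [0, 0, 0, 0, 0.003, 0, 0],
  ],
)

```text
time: 7.72
tool_pos: [504.5, -302.1, 35.1]
ee_rot: [-2.358, -2.074, 0.003]
wrist_force: [-5.8, 2.5, 7.4]
width: 13.3
```

```bash
python3 - <<'E'
from h import *
st();print(stand(get_obs()["tool_pos"]))
E
```

```text
7.72 [ 504.5 -302.1   35.1] z [[0.128, 0.992, -0.002], [0.992, -0.128, -0.0], [-0.001, -0.002, -1.0]] F [-5.8  2.5  7.4] w 13.3 q [-0.76  0.14 -0.25  1.18 -0.   -0.63]
[-1.187e+02 -1.000e-01]
```

Call:
jog_arm(
  motion=[
    [0, 0, 0, 0, 0.001, 0, 0],
    [0, 0, 0, 0, 0.002, 0, 0],
    [0, 0, 0, 0, 0.002, 0, 0],
  ],
)

```text
time: 7.97
tool_pos: [506.3, -302.3, 35.0]
ee_rot: [-2.358, -2.074, 0.003]
wrist_force: [-8.4, 1.8, 8.3]
width: 13.4
```

Call:
jog_arm(
  motion=[
    [0, 0, 0, 0, 0.001, 0, 0],
    [0, 0, 0, 0, 0.002, 0, 0],
    [0, 0, 0, 0, 0.002, 0, 0],
  ],
)

```text
time: 8.22
tool_pos: [507.3, -302.4, 35.0]
ee_rot: [-2.357, -2.072, 0.005]
wrist_force: [-14.1, 2.8, 12.4]
width: 13.3
```

Call:
jog_arm(
  motion=[
    [0, 0, 0, 0, 0.001, 0, 0],
    [0, 0, 0, 0, 0.0015, 0, 0],
    [0, 0, 0, 0, 0.0015, 0, 0],
  ],
)

```text
time: 8.47
tool_pos: [507.5, -302.5, 35.0]
ee_rot: [-2.356, -2.071, 0.008]
wrist_force: [-21.8, 3.7, 16.7]
width: 13.3
```

```bash
python3 - <<'E'
from h import *
st();print(stand(get_obs()["tool_pos"]))
im,m,o=snap("wrist","pics/w6.png")
im,m,o=snap("scene","pics/s3.png");crop(im,320,200,200,150,4,"pics/s3c.png")
im,m,o=snap("top","pics/t4.png");crop(im,360,150,110,140,4.2,"pics/t4c.png")
E
```

```text
8.47 [ 507.5 -302.5   35. ] z [[0.128, 0.992, -0.007], [0.992, -0.128, 0.0], [-0.001, -0.007, -1.0]] F [-21.8   3.7  16.7] w 13.3 q [-0.76  0.16 -0.23  1.19 -0.   -0.63]
[-115.7   -0.2]
```

View pics/s3c.png

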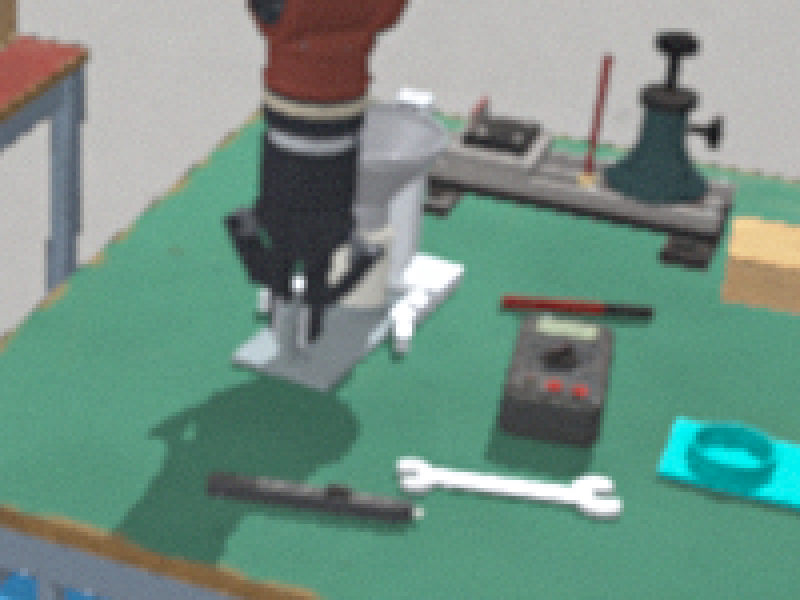

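View pics/t4c.png

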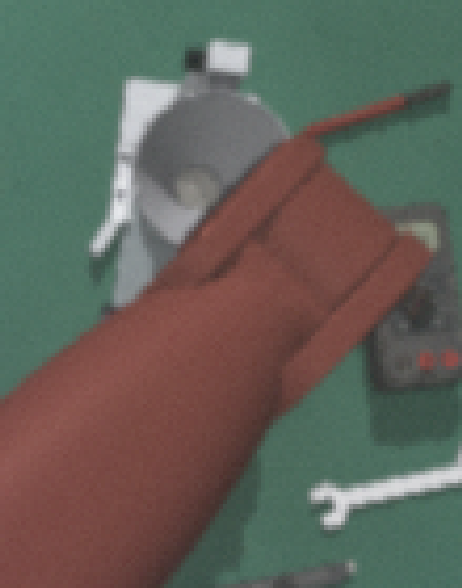

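The stop is reached: 22 N with no further motion, TCP 116 mm before the axis, and beaker visible through the spout bore in the top view. Releasing and rising.

Call:
jog_arm(
  motion=[
    [0, 0, 0, 0, -0.001, 0, 0.3],
    [0, 0, 0, 0, -0.001, 0, 0.7],
    [0, 0, 0, 0, -0.001, 0, 0.7],
    [0, 0, 0, 0, -0.001, -0.015, 0.7],
    [0, 0, 0, 0, -0.001, -0.045, 0.7],
  ],
)

```text
time: 9.03
tool_pos: [507.9, -300.6, 76.1]
ee_rot: [-2.354, -2.071, 0.001]
wrist_force: [0.7, -0.4, -0.4]
width: 60.0
```

Call:
jog_arm(
  motion=[
    [0, 0, 0, 0, -0.008, -0.04, 0.8],
    [0, 0, 0, 0, -0.016, -0.08, 1],
    [0, 0, 0, 0, -0.024, -0.12, 1],
    [0, 0, 0, 0, -0.032, -0.16, 1],
    [0, 0, 0, 0, -0.04, -0.2, 1],
  ],
)

```text
time: 9.45
tool_pos: [469.8, -297.1, 281.6]
ee_rot: [2.358, 2.075, -0.0]
wrist_force: [0.7, 0.2, 0.2]
width: 85.7
```

```bash
python3 - <<'E'
from h import *
st()
im,m,o=snap("wrist","pics/w7.png");st()
im,m,o=snap("scene","pics/s4.png");crop(im,320,200,200,150,4,"pics/s4c.png")
E
```

```text
9.45 [ 469.8 -297.1  281.6] z [[0.127, 0.992, 0.0], [0.992, -0.127, -0.0], [-0.0, 0.0, -1.0]] F [0.7 0.2 0.2] w 85.7 q [-0.8  -0.02  0.04  1.63 -0.   -0.67]
9.5 [ 470.3 -298.5  290.5] z [[0.127, 0.992, 0.007], [0.992, -0.127, -0.008], [-0.007, 0.008, -1.0]] F [-1.   0.4  7.8] w 85.2 q [-0.8  -0.03  0.05  1.63 -0.   -0.67]
```

View pics/w7.png

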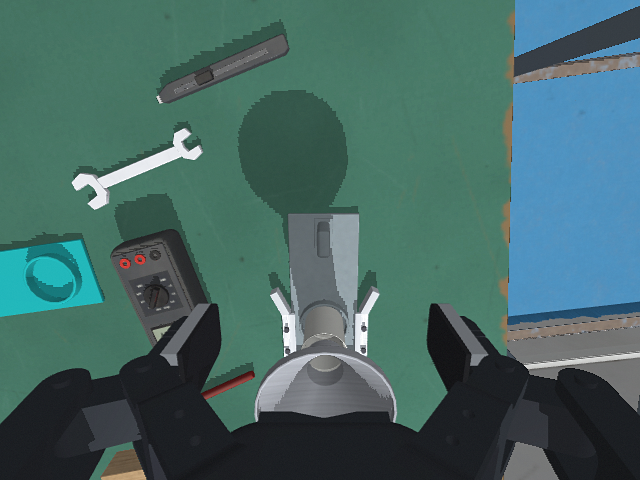

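View pics/s4c.png

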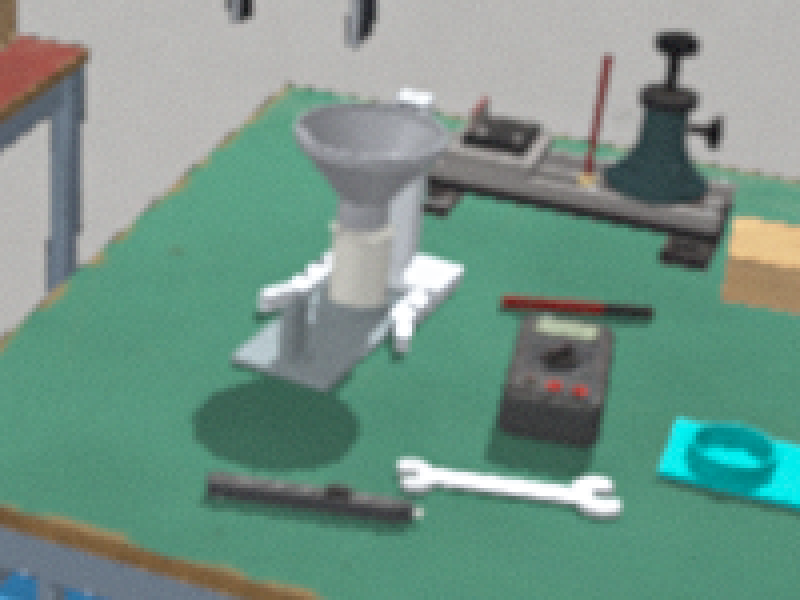

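Tray home (front edge ≈ (289–358, 213)), beaker under the spout. Now to the scoop.

Call:
jog_arm(
  motion=[
    [0, 0, 0, 0.03, -0.004, 0, 1],
    [0, 0, 0, 0.07, -0.01, 0, 1],
    [0, 0, 0, 0.11, -0.016, 0, 1],
    [0, 0, 0, 0.15, -0.022, 0, 1],
    [0, 0, 0, 0.19, -0.028, 0, 1],
  ],
)

```text
time: 9.97
tool_pos: [466.4, -103.7, 279.0]
ee_rot: [-2.359, -2.075, -0.0]
wrist_force: [1.1, -0.2, 0.7]
width: 85.3
```

Call:
jog_arm(
  motion=[
    [0, 0, -6, 0.04, -0.006, 0, 1],
    [0, 0, -12, 0.08, -0.012, 0, 1],
    [0, 0, -18, 0.12, -0.018, 0, 1],
    [0, 0, -24, 0.16, -0.024, 0, 1],
    [0, 0, -30, 0.2, -0.03, 0, 1],
  ],
)

```text
time: 10.38
tool_pos: [462.1, 98.8, 279.3]
ee_rot: [1.734, 2.619, 0.0]
wrist_force: [1.0, -0.3, -0.3]
width: 85.4
```

```bash
python3 - <<'E'
from h import *
st();plan([460,335,300],down(.66+np.pi/2))
im,m=load("pics/w7.png");m2=m
print([stand(onz(m,p,6)) for p in((289,213),(358,214))])
E
```

```text
10.38 [462.1  98.8 279.3] z [[-0.39, 0.921, 0.0], [0.921, 0.39, -0.0], [-0.0, 0.0, -1.0]] F [ 1.  -0.3 -0.3] w 85.4 q [-0.07 -0.27 -0.2   1.65 -0.   -0.47]
turn deg [  0.02   0.02 -14.84] shift mm [218.2  90.3 -20.7] rows>= 5.7
[array([-141.4,  -40. ]), array([-138.9,   40.6])]
```

The tray's front edge measures -140 mm along the slot against -141 nominal, so it is home.

Call:
jog_arm(
  motion=[
    [0, 0, -3, 0.037, 0.015, -0.004, 1],
    [0, 0, -6, 0.073, 0.03, -0.008, 1],
    [0, 0, -9, 0.11, 0.045, -0.012, 1],
    [0, 0, -12, 0.147, 0.06, -0.016, 1],
    [0, 0, -14.8, 0.182, 0.075, -0.02, 1],
  ],
)

```text
time: 10.8
tool_pos: [460.9, 296.1, 299.3]
ee_rot: [1.385, 2.82, 0.0]
wrist_force: [1.5, -0.0, -0.5]
width: 85.4
```

Call:
jog_arm(
  motion=[
    [0, 0, 0, 0.018, 0.01, 0, 1],
    [0, 0, 0, 0.018, 0.01, 0, 1],
    [0, 0, 0, 0.018, 0.01, 0, 1],
  ],
)

```text
time: 11.05
tool_pos: [458.0, 315.1, 298.8]
ee_rot: [-1.386, -2.819, 0.001]
wrist_force: [0.1, -0.1, 0.2]
width: 85.4
```

```bash
python3 - <<'E'
from h import *
im,m,o=snap("wrist","pics/w8.png");st()
E
```

```text
11.1 [458.3 314.1 298.9] z [[-0.609, 0.793, -0.001], [0.793, 0.609, -0.001], [-0.0, -0.001, -1.0]] F [ 0.6  0.  -0.6] w 85.6 q [ 0.37 -0.01  0.08  1.66 -0.   -0.29]
```

View pics/w8.png

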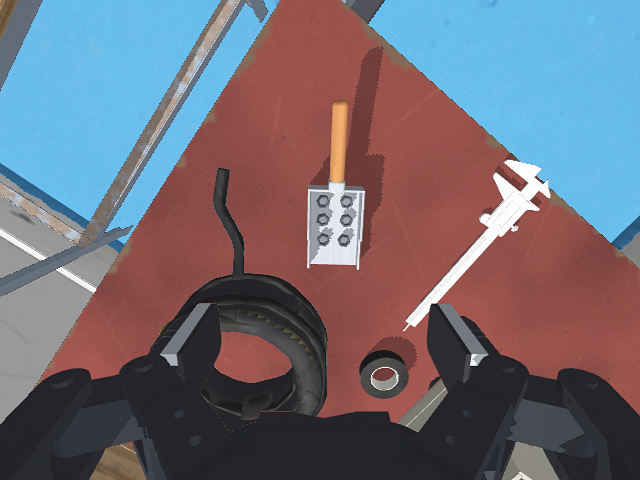

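The wrist view shows the scoop handle from (340,103) to (337,182), the pan with all six nuts, and the lip at (308..361,268). I take a second view from nearer to triangulate.

Call:
jog_arm(
  motion=[
    [0, 0, 0, 0, -0.025, 0.025, 1],
    [0, 0, 0, 0, -0.05, 0.05, 1],
    [0, 0, 0, 0, -0.08, 0.08, 1],
    [0, 0, 0, 0, -0.08, 0.08, 1],
    [0, 0, 0, 0, -0.08, 0.08, 1],
  ],
)

```text
time: 11.52
tool_pos: [392.1, 263.1, 215.7]
ee_rot: [-1.391, -2.812, 0.007]
wrist_force: [0.9, 0.2, 0.8]
width: 85.2
```

```bash
python3 - <<'E'
from h import *
st();im,m,o=snap("wrist","pics/w9.png");st()
a,ma=load("pics/w8.png")
crop(a,280,90,110,190,3,"pics/w8c.png"); crop(im,220,0,220,480,1.2,"pics/w9c.png")
E
```

```text
11.52 [392.1 263.1 215.7] z [[-0.607, 0.795, -0.006], [0.795, 0.607, -0.002], [0.002, -0.006, -1.0]] F [0.9 0.2 0.8] w 85.2 q [ 0.31 -0.29 -0.32  1.54 -0.   -0.34]
11.57 [394.6 264.2 218.9] z [[-0.607, 0.795, -0.001], [0.795, 0.607, -0.0], [0.0, -0.001, -1.0]] F [-0.   1.1  0.9] w 85.5 q [ 0.31 -0.28 -0.32  1.54 -0.   -0.34]
```

View pics/w9.png

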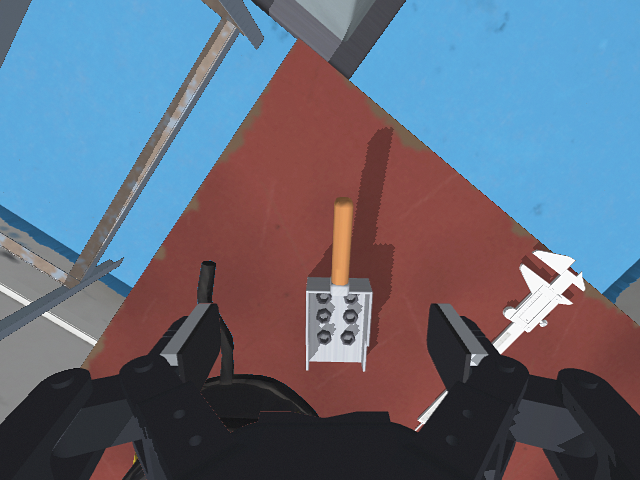

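View pics/w8c.png

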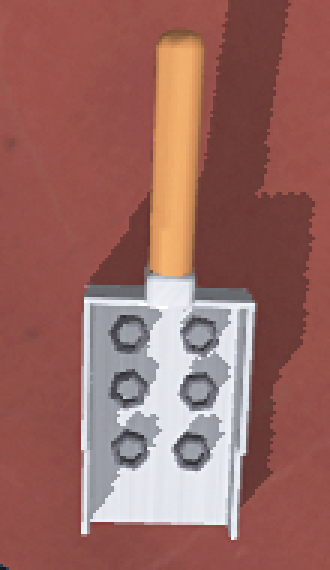

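```bash
python3 - <<'E'
from h import *
viewer.snapshot("wrist")
im,m,o=snap("wrist","pics/w10.png");st()
res={}
for n in("w8","w10"):
    a,ma=load(f"pics/{n}.png");hsv=cv2.cvtColor(a,cv2.COLOR_BGR2HSV)
    k=cv2.inRange(hsv,(8,120,120),(22,255,255));k[300:]=0
    nl,lab,stt,cen=cv2.connectedComponentsWithStats(k);i=1+np.argmax(stt[1:,4]);ys,xs=np.where(lab==i)
    rect=cv2.minAreaRect(np.c_[xs,ys].astype(np.float32));
    top=ys.min();bot=ys.max();et=(xs[ys<=top+6].mean(),top);eb=(xs[ys>=bot-6].mean(),bot)
    print(n,stt[i],rect,et,eb); res[n]=(ma,et,eb)
a,b=res["w8"],res["w10"]
print("end",tri([(a[0],a[1]),(b[0],b[1])]),"front",tri([(a[0],a[2]),(b[0],b[2])]))
crop(im,280,190,110,190,3,"pics/w10c.png")
E
```

```text
11.67 [396.7 265.4 221.7] z [[-0.608, 0.794, 0.004], [0.794, 0.608, 0.001], [-0.001, 0.004, -1.0]] F [-0.4 -0.1  0.5] w 85.3 q [ 0.31 -0.28 -0.31  1.54 -0.   -0.34]
w8 [ 330  100   18   82 1250] ((338.3111572265625, 140.4762420654297), (16.093883514404297, 81.2965087890625), 1.9749339818954468) (np.float64(339.82608695652175), np.int64(100)) (np.float64(336.9255319148936), np.int64(181))
w10 [ 333  191   22   86 1498] ((343.0055236816406, 233.39501953125), (18.973739624023438, 85.61833953857422), 3.012787342071533) (np.float64(345.5), np.int64(191)) (np.float64(341.02884615384613), np.int64(276))
end (array([362.55159004, 261.82201808,  50.22346605]), [0.270738808685531, 0.2707388086855533]) front (array([428.1016479 , 309.66393928,  41.93534842]), [0.1596663839756955, 0.15966638397564908])
```

View pics/w10c.png

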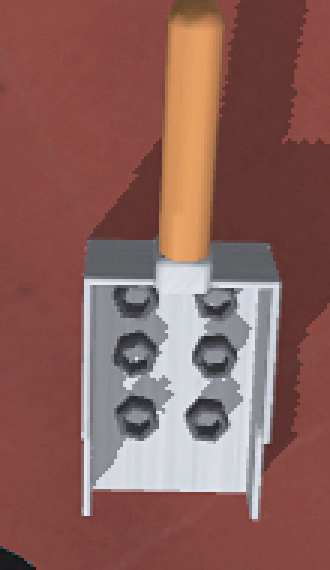

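```bash
python3 - <<'E'
from h import *
_,a=load("pics/w8.png");_,b=load("pics/w10.png")
fa=lambda p:(280+p[0]/3-.5,90+p[1]/3-.5);fb=lambda p:(280+p[0]/3-.5,190+p[1]/3-.5)
for n,pa,pb,z in [("lipR",(91,521),(92,489),3),("lipL",(231,523),(249,491),3),("rear top R",(86,302),(84,282),34),("rear top L",(254,302),(278,283),34),("wall tip R",(85,534),(86,516),23),("wall tip L",(234,538),(254,520),23)]:
    print(n,[np.round(v,1) for v in tri([(a,fa(pa)),(b,fb(pb))])],np.round(onz(a,fa(pa),z),1),np.round(onz(b,fb(pb),z),1))
E
```

```text
lipR [array([533.7, 350.6,   4.1]), array([0.2, 0.2])] [534. 351.   3.] [534.5 350.9   3. ]
lipL [array([498.1, 398.1,   4.5]), array([0.3, 0.3])] [498.2 398.8   3. ] [499.  398.6   3. ]
rear top R [array([456.4, 291.2,  33.7]), array([0.3, 0.3])] [456.1 291.5  34. ] [456.5 290.9  34. ]
rear top L [array([418.1, 340.5,  35.4]), array([0.2, 0.2])] [418.  340.9  34. ] [418.6 340.9  34. ]
wall tip R [array([534. , 348.8,  21.9]), array([0., 0.])] [533.7 348.6  23. ] [533.4 348.4  23. ]
wall tip L [array([498.2, 398. ,  22.2]), array([0.2, 0.2])] [497.9 397.8  23. ] [497.9 397.4  23. ]
```

Lip middle is (516,375,4), pan rear top z≈34.5 and scoop yaw 0.64, so the grip point is (397.5,286.5) at z≈40. This matches the given sizes.

```bash
python3 - <<'E'
from h import *
st();plan([397.5,286.4,120],down(.640+np.pi/2))
E
```

```text
11.67 [396.7 265.4 221.7] z [[-0.608, 0.794, 0.004], [0.794, 0.608, 0.001], [-0.001, 0.004, -1.0]] F [-0.4 -0.1  0.5] w 85.3 q [ 0.31 -0.28 -0.31  1.54 -0.   -0.34]
turn deg [0.21 0.08 0.75] shift mm [ 16.4  13.  101.7] rows>= 2.5
```

Call:
jog_arm(
  motion=[
    [0, 0, 0.4, 0.008, 0.006, 0.035, 1],
    [0, 0, 0.7, 0.0164, 0.013, 0.07, 1],
    [0, 0, 0.7, 0.0164, 0.013, 0.1, 1],
    [0, 0, 0.7, 0.0164, 0.013, 0.1, 1],
    [0, 0, 0.7, 0.0164, 0.013, 0.1, 1],
  ],
)

```text
time: 12.08
tool_pos: [395.9, 286.4, 120.6]
ee_rot: [-1.407, -2.809, 0.0]
wrist_force: [0.1, 0.6, 0.5]
width: 85.4
```

```bash
python3 - <<'E'
from h import *
im,m,o=snap("wrist","pics/w11.png")
st();plan([397.5,286.4,37],down(.640+np.pi/2))
E
```

```text
12.13 [396.8 286.7 122.1] z [[-0.599, 0.801, 0.002], [0.801, 0.599, 0.001], [-0.001, 0.002, -1.0]] F [ 1.1 -0.4  0.7] w 85.5 q [ 0.36 -0.23 -0.45  1.35 -0.   -0.28]
turn deg [0.13 0.05 0.11] shift mm [-0.6  0.2 85.1] rows>= 2.0
```

View pics/w11.png

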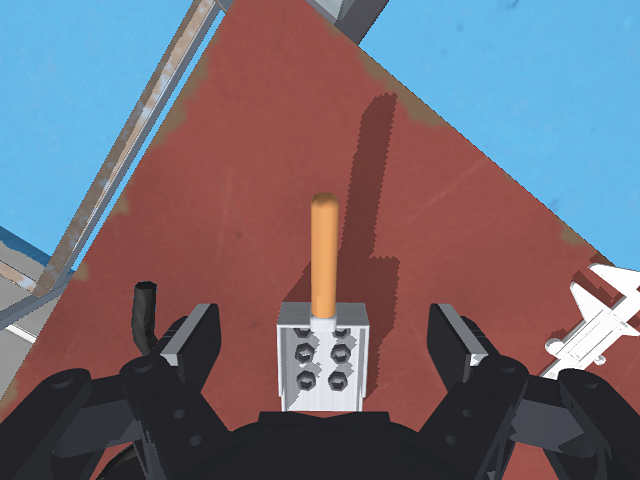

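Call:
jog_arm(
  motion=[
    [0, 0, 0, 0, 0, 0.025, 0.9],
    [0, 0, 0, 0, 0, 0.05, 0.7],
    [0, 0, 0, 0, 0, 0.075, 0.5],
    [0, 0, 0, 0, 0, 0.085, 0.4],
    [0, 0, 0, 0, 0, 0.085, 0.35],
  ],
  grip_force=60,
)

```text
time: 12.55
tool_pos: [395.6, 286.1, 34.8]
ee_rot: [-1.407, -2.808, 0.001]
wrist_force: [-0.4, -0.5, -0.6]
width: 30.7
```

Call:
jog_arm(
  motion=[
    [0, 0, 0, 0, 0, 0, 0.25],
    [0, 0, 0, 0, 0, 0, 0.1],
    [0, 0, 0, 0, 0, 0, 0],
    [0, 0, 0, 0, 0, 0, 0],
    [0, 0, 0, 0, 0, 0, 0],
  ],
)

```text
time: 12.97
tool_pos: [396.9, 286.7, 37.0]
ee_rot: [1.406, 2.806, 0.003]
wrist_force: [-1.3, -2.1, 8.1]
width: 14.7
```

```bash
python3 - <<'E'
from h import *
st()
im,m,o=snap("wrist","pics/w12.png")
E
```

```text
12.97 [396.9 286.7  37. ] z [[-0.599, 0.801, 0.003], [0.801, 0.599, 0.001], [-0.001, 0.003, -1.0]] F [-1.3 -2.1  8.1] w 14.7 q [ 0.36 -0.17 -0.55  1.18 -0.   -0.28]
```

View pics/w12.png

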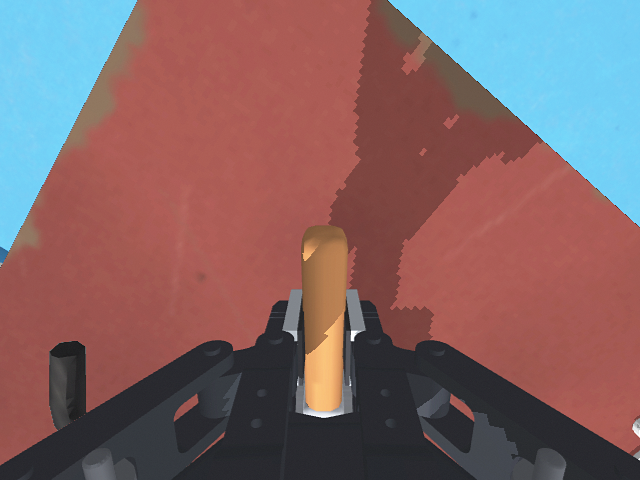

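Scoop gripped (width 14.7). I lift it gently and level.

Call:
jog_arm(
  motion=[
    [0, 0, 0, 0, 0, -0.003, 0],
    [0, 0, 0, 0, 0, -0.01, 0],
    [0, 0, 0, 0, 0, -0.022, 0],
    [0, 0, 0, 0, 0, -0.036, 0],
    [0, 0, 0, 0, 0, -0.05, 0],
  ],
)

```text
time: 13.43
tool_pos: [395.2, 286.3, 86.2]
ee_rot: [1.407, 2.809, -0.0]
wrist_force: [-0.4, 0.4, -0.5]
width: 15.0
```

```bash
python3 - <<'E'
from h import *
st(); print(np.round(get_obs()["wrist_torque"],2))
im,m,o=snap("wrist","pics/w13.png")
im,m,o=snap("scene","pics/s5.png")
im,m,o=snap("top","pics/t5.png");crop(im,150,180,110,110,5,"pics/t5c.png")
# kinematic data (t,pos,q)
D=[([154.7,-579.4,244.5],[-1.528,.105,.096,1.564,0,1.353]),([466.9,-326.5,316.9],[-.84,.04,.16,1.69,0,2.23]),([571.5,-173.4,328.8],[-.51,.14,.28,1.72,0,2.55]),([435,-281.5,230.4],[-.83,-.15,-.18,1.54,0,-.81]),([415,-293.2,148.2],[-.87,-.17,-.35,1.4,0,-.94]),([418.5,-294.6,35],[-.87,-.1,-.49,1.17,0,-.94]),([401,-289.9,35],[-.89,-.15,-.54,1.18,0,-.78]),([441.7,-295.3,35],[-.84,-.03,-.43,1.17,0,-.71]),([507.5,-302.5,35],[-.76,.16,-.23,1.19,0,-.63]),([470.3,-298.5,290.5],[-.8,-.03,.05,1.63,0,-.67]),([462.1,98.8,279.3],[-.07,-.27,-.2,1.65,0,-.47]),([458.3,314.1,298.9],[.37,-.01,.08,1.66,0,-.29]),([394.6,264.2,218.9],[.31,-.28,-.32,1.54,0,-.34]),([396.9,286.7,37.],[.36,-.17,-.55,1.18,0,-.28])]
o=get_obs();D.append((o["tool_pos"],o["q"]))
P=np.array([d[0] for d in D]);Q=np.array([d[1] for d in D])
from scipy.optimize import least_squares
def fk(p,q):
    a1,L1,L2,h,d,e=p;b=q[:,1]-q[:,2];c,s=np.cos(q[:,0]),np.sin(q[:,0])
    rho=a1+L1*np.sin(q[:,1])+L2*np.cos(b)+e*np.sin(b);z=h+L1*np.cos(q[:,1])-L2*np.sin(b)+e*np.cos(b)
    return np.c_[c*rho-s*d,s*rho+c*d,z]
r_=least_squares(lambda p:(fk(p,Q)-P).ravel(),[50,400,450,100,130,0])
print(np.round(r_.x,1),np.abs(r_.fun).max(), np.sqrt((r_.fun**2).mean()))
for s in [0]:
    A=least_squares(lambda p:(fk(np.r_[p,0],Q)-P).ravel(),[50,400,450,100,130]);print(np.round(A.x,1),np.sqrt((A.fun**2).mean()))
E
```

```text
13.43 [395.2 286.3  86.2] z [[-0.599, 0.801, 0.0], [0.801, 0.599, -0.0], [-0.0, -0.0, -1.0]] F [-0.4  0.4 -0.5] w 15.0 q [ 0.36 -0.21 -0.5   1.28 -0.   -0.28]
[-0.08  0.04 -0.05]
[  -1.2  334.   551.5 -128.2  129.6   45.8] 5.090691691616371 1.98454077230521
[  3.9 322.4 551.5 -72.4 129.6] 5.795496917031609
```

View pics/s5.png

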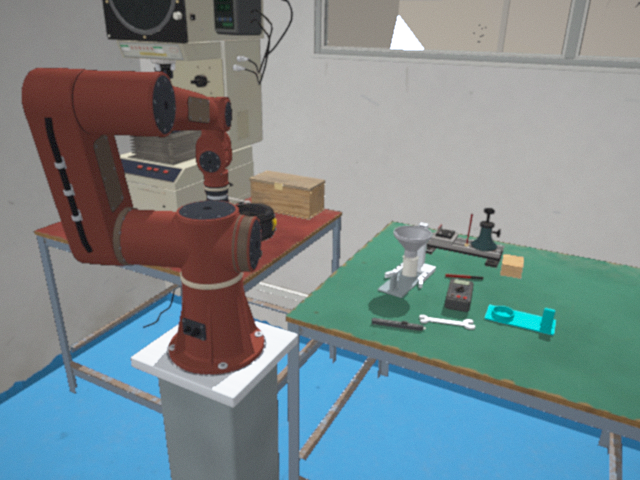

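View pics/w13.png

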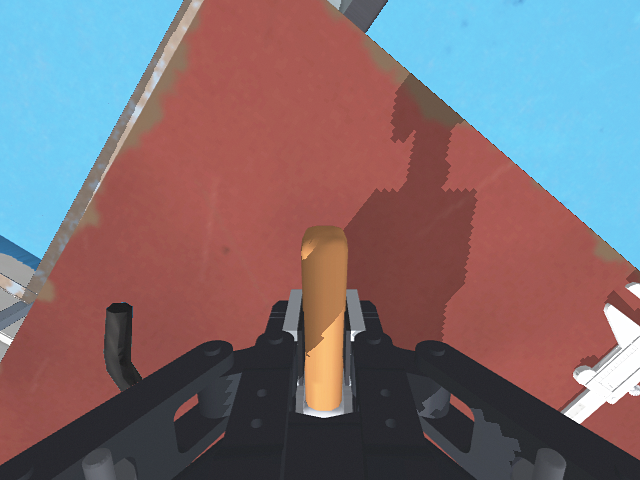

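```bash
python3 - <<'E'
from h import *
_,m=load("pics/s5.png");_,m0=load("pics/scene0.png")
def zline(m,px,xy):
    c,d=ray(m,px);n=d[:2]@d[:2];t=((np.array(xy)-c[:2])@d[:2])/n;p=c+t*d;return np.round(p,0),np.linalg.norm(p[:2]-xy)
for n,mm,px,xy in [("q4",m,(213,112),(395,286)),("q5",m,(211,160),(395,286)),("flange",m,(216,185),(395,286)),("q4 s0",m0,(491,92),(155,-579)),("q5 s0",m0,(484,150),(155,-579))]:
    print(n,zline(mm,px,xy))
print(proj(m,[0,0,0]),zline(m,(209,212),(0,0)),zline(m,(240,243),(0,0)))
E
```

```text
q4 (array([397., 283., 521.]), np.float64(3.839104547422394))
q5 (array([387., 295., 370.]), np.float64(12.041535814085762))
flange (array([394., 287., 287.]), np.float64(1.4519300304318383))
q4 s0 (array([ 154., -575.,  666.]), np.float64(4.296327644696175))
q5 s0 (array([ 155., -577.,  556.]), np.float64(1.8358947771892964))
[[217.44274361 344.35277927]] (array([  2.,  -2., 370.]), np.float64(2.846137504085131)) (array([ 42., -57., 287.]), np.float64(71.38935162363086))
```

```bash
cat > ik.py <<'E'
import numpy as np
from scipy.spatial.transform import Rotation as R
a1,L1,L2,h,d,e=-1.2,334,551.5,300,129.6,45.8
LW1,LW2=143,285
LO=[-2.99,-.84,-1.1,-1.84,-1.51,-3.14];HI=[2.99,1.86,1.16,2.11,1.56,3.14]
def ik(tcp,Rt):
    t=Rt[:,2];P5=np.array(tcp)-LW2*t
    rr=np.hypot(P5[0],P5[1]);q1=np.arctan2(P5[1],P5[0])-np.arcsin(d/rr)
    r=np.array([np.cos(q1),np.sin(q1),0]);l=np.array([-r[1],r[0],0]);u=np.array([0,0,1.])
    w=t-(t@l)*l;cw=np.linalg.norm(w);w/=cw;s5=np.arctan2(t@l,cw)
    gam=np.arctan2(-w@u,w@r);n=np.sin(gam)*r+np.cos(gam)*u
    P4=P5-LW1*w;X=P4@r-a1;Z=P4[2]-h
    L=np.hypot(L2,e);ph=np.arctan2(e,L2) # forearm: vector angle elev = -b+ph
    D2=X*X+Z*Z;cosA=(L1*L1+D2-L*L)/(2*L1*np.sqrt(D2))
    if abs(cosA)>1:return None
    A=np.arctan2(Z,X)+np.arccos(cosA);q2=np.pi/2-A
    ex,ez=X-L1*np.cos(A),Z-L1*np.sin(A);b=ph-np.arctan2(ez,ex);q3=q2-b;q4=gam-b
    # signs: s5 sign unknown; q6 from tool x
    v=l*np.cos(s5)-w*np.sin(s5)
    q6=np.arctan2(np.cross(v,Rt[:,0])@t,v@Rt[:,0])
    q=np.array([q1,q2,q3,q4,s5,q6]);ok=all(np.r_[q[:4],q[5]]>=np.r_[LO[:4],LO[5]]) and all(np.r_[q[:4],q[5]]<=np.r_[HI[:4],HI[5]]) and abs(s5)<1.5
    return q,ok
def pose(lip,phi,th,ly=148.3,lz=34):
    m=np.array([np.cos(phi),np.sin(phi),0]);y=np.cos(th)*m-np.sin(th)*np.array([0,0,1]);x=np.array([-m[1],m[0],0]);z=np.cross(x,y)
    Rt=np.c_[x,y,z];return np.array(lip)-ly*y-lz*z,Rt
E
python3 - <<'E'
from ik import *
from h import down
for p,a in [([155,-579,245],-1.31),([396.9,286.7,37],2.211),([571,-173,329],-1.493)]: print(np.round(ik(p,down(a))[0],2))
for phi in (-1.2,-1.4,-1.6,-1.8,-2.0,-2.2,-2.4):
    m=np.array([np.cos(phi),np.sin(phi),0])
    print("phi",phi)
    for th,z in ((0,200),(0,180),(.4,175),(.8,172),(1.1,170)):
        lip=np.array([622.5,-315,z])-20*m;p,Rt=pose(lip,phi,th);k=ik(p,Rt);print("  ",th,np.round(p),None if k is None else (np.round(k[0],2),k[1]))
E
```

```text
[-1.53  0.1   0.09  1.56  0.    1.35]
[ 0.36 -0.17 -0.55  1.19  0.   -0.28]
[-0.51  0.13  0.28  1.72  0.    2.55]
phi -1.2
   0 [ 562. -158.  234.] (array([-0.5 ,  0.05,  0.02,  1.54,  0.  ,  0.7 ]), np.True_)
   0 [ 562. -158.  214.] (array([-0.5 ,  0.05, -0.02,  1.5 ,  0.  ,  0.7 ]), np.True_)
   0.4 [ 571. -181.  264.] (array([-0.63,  0.5 ,  0.55,  1.95,  0.21,  0.53]), np.True_)
   0.8 [ 587. -223.  302.] None
   1.1 [ 602. -262.  318.] None
phi -1.4
   0 [ 594. -149.  234.] (array([-0.46,  0.14,  0.12,  1.54,  0.  ,  0.94]), np.True_)
   0 [ 594. -149.  214.] (array([-0.46,  0.14,  0.08,  1.51,  0.  ,  0.94]), np.True_)
   0.4 [ 598. -174.  264.] (array([-0.62,  0.5 ,  0.54,  1.91,  0.28,  0.74]), np.True_)
   0.8 [ 606. -218.  302.] None
   1.1 [ 613. -259.  318.] None
phi -1.6
   0 [ 627. -147.  234.] (array([-0.43,  0.24,  0.23,  1.56,  0.  ,  1.17]), np.True_)
   0 [ 627. -147.  214.] (array([-0.43,  0.24,  0.19,  1.52,  0.  ,  1.17]), np.True_)
   0.4 [ 627. -172.  264.] (array([-0.62,  0.49,  0.54,  1.85,  0.33,  0.95]), np.True_)
   0.8 [ 625. -216.  302.] (array([-0.77, 
[... 1112 characters left out ...]
99.  264.] (array([-0.61,  0.44,  0.48,  1.6 ,  0.4 ,  1.59]), np.True_)
   0.8 [ 681. -235.  302.] (array([-0.81,  0.47,  0.47,  1.75,  0.78,  1.31]), np.True_)
   1.1 [ 656. -269.  318.] (array([-0.94,  0.65,  0.58,  2.04,  1.01,  0.95]), np.True_)
phi -2.4
   0 [ 747. -201.  234.] (array([-0.43,  0.73,  0.85,  1.69,  0.  ,  1.97]), np.True_)
   0 [ 747. -201.  214.] (array([-0.43,  0.71,  0.79,  1.65,  0.  ,  1.97]), np.True_)
   0.4 [ 728. -218.  264.] (array([-0.61,  0.42,  0.45,  1.51,  0.39,  1.81]), np.True_)
   0.8 [ 695. -248.  302.] (array([-0.81,  0.31,  0.27,  1.52,  0.8 ,  1.6 ]), np.True_)
   1.1 [ 665. -277.  318.] (array([-0.95,  0.38,  0.25,  1.68,  1.09,  1.3 ]), np.True_)
```

The scoop lifted level and did not shift in the grip. A fitted arm model reproduces the recorded joint angles. It shows that pouring with the mouth heading about -2.3 rad, coming from behind-left of the funnel, stays inside the joint ranges up to a tilt of 1.1. I raise first and check that the nuts stay put.

Call:
jog_arm(
  motion=[
    [0, 0, 0, 0, 0, -0.008, 0],
    [0, 0, 0, 0, 0, -0.024, 0],
    [0, 0, 0, 0, 0, -0.046, 0],
    [0, 0, 0, 0, 0, -0.07, 0],
    [0, 0, 0, 0, 0, -0.094, 0],
  ],
)

```text
time: 14.0
tool_pos: [394.5, 286.0, 179.0]
ee_rot: [-1.406, -2.808, 0.002]
wrist_force: [0.4, -0.3, -1.7]
width: 14.9
```

Call:
jog_arm(
  motion=[
    [0, 0, 0, 0, 0, -0.02, 0],
    [0, 0, 0, 0, 0, -0.036, 0],
    [0, 0, 0, 0, 0, -0.046, 0],
    [0, 0, 0, 0, 0, -0.05, 0],
    [0, 0, 0, 0, 0, -0.05, 0],
  ],
)

```text
time: 14.42
tool_pos: [395.4, 286.3, 228.9]
ee_rot: [1.407, 2.809, 0.0]
wrist_force: [-0.4, -0.6, -1.6]
width: 15.0
```

```bash
cat > path.py <<'E'
from ik import *
import sys
from h import get_obs,down
from scipy.interpolate import PchipInterpolator
def gen(p0,a0,wps,n):
    """p0 start pos, a0 tool-x angle; wps list of (pos,angle); eased, tool down. prints calls"""
    K=np.array([np.r_[p0,a0]]+[np.r_[p,a] for p,a in wps]);s=np.r_[0,np.cumsum(np.linalg.norm(np.diff(K[:,:3],axis=0),axis=1))];s/=s[-1]
    f=PchipInterpolator(s,K);t=np.arange(1,n+1)/n;e=10*t**3-15*t**4+6*t**5;e=.5*e+.5*(3*t*t-2*t**3)
    path=f(e);P=np.array(p0,float);A=a0
    for c in range(0,n,5):
        rows=[]
        R0=down(A)
        for k in path[c:c+5]:
            sh=np.round(R0.T@(k[:3]-P),0);w=np.round(-np.degrees(k[3]-A),1);rows.append([0,0,float(w)]+[float(v)/1000 for v in sh]+[0])
        q,ok=ik(path[min(c+4,n-1)][:3],down(path[min(c+4,n-1)][3]))
        print(c//5,rows,"| end",np.round(path[min(c+4,n-1)],2),"q",np.round(q,2),ok)
        P=P+R0@(np.array(rows[-1][3:6])*1000);A=A-np.radians(rows[-1][2])
E
python3 - <<'E'
from path import *
from h import *
st();im,m,o=snap("top","pics/t6.png");crop(im,150,150,160,140,4,"pics/t6c.png")
o=get_obs();R0=R.from_rotvec(o["ee_rot"]).as_matrix();a0=np.arctan2(R0[1,0],R0[0,0]);print(a0)
C,Rt=pose([635.8,-300.1,200],-2.3,0);print(C)
gen(o["tool_pos"],a0,[([560,60,232],-.6+np.pi/2),(C,-2.3+np.pi/2)],50)
E
```

```text
14.42 [395.4 286.3 228.9] z [[-0.599, 0.801, 0.0], [0.801, 0.599, 0.0], [-0.0, 0.0, -1.0]] F [-0.4 -0.6 -1.6] w 15.0 q [ 0.36 -0.24 -0.26  1.55 -0.   -0.28]
2.2127946180515146
[ 734.60873396 -189.51191703  234.        ]
0 [[0, 0, 0.1, -0.0, -0.0, -0.0, 0], [0, 0, 0.3, -0.002, -0.0, -0.0, 0], [0, 0, 0.8, -0.004, -0.0, -0.0, 0], [0, 0, 1.5, -0.007, -0.0, -0.0, 0], [0, 0, 2.4, -0.011, -0.0, -0.0, 0]] | end [401.48 277.66 228.18   2.17] q [ 0.34 -0.24 -0.27  1.55  0.   -0.26] True
1 [[0, 0, 1.1, -0.005, 0.0, -0.0, 0], [0, 0, 2.6, -0.011, 0.0, -0.0, 0], [0, 0, 4.2, -0.018, 0.001, -0.001, 0], [0, 0, 6.2, -0.027, 0.001, -0.001, 0], [0, 0, 8.4, -0.036, 0.001, -0.001, 0]] | end [423.28 248.22 228.83   2.02] q [ 0.26 -0.24 -0.26  1.55  0.   -0.19] True
2 [[0, 0, 2.5, -0.011, 0.002, -0.0, 0], [0, 0, 5.3, -0.022, 0.004, -0.0, 0], [0, 0, 8.4, -0.035, 0.007, -0.0, 0], [0, 0, 11.7, -0.048, 0.009, -0.001, 0], [0, 0, 15.3, -0.063, 0.012, -0.001, 0]] | end [460.87 197.08 229.87   1.76] q [ 0.14 -0.2  -0.23  1.54  0.   -0.04] True
3 [[0, 0, 3.9, -0.014, 0.006, -0.0, 0], [0, 0, 8.1, -0.029, 0.013, -0.0,
[... 1217 characters left out ...]
], [0, 0, 21.4, 0.039, 0.049, 0.0, 0]] | end [ 7.0780e+02 -1.5051e+02  2.3384e+02 -4.4000e-01] q [-0.39  0.51  0.56  1.62  0.    1.62] True
8 [[0, 0, 3.3, 0.009, 0.005, 0.0, 0], [0, 0, 6.3, 0.016, 0.009, 0.0, 0], [0, 0, 8.8, 0.022, 0.013, 0.0, 0], [0, 0, 11.0, 0.028, 0.016, 0.0, 0], [0, 0, 12.8, 0.032, 0.019, 0.0, 0]] | end [ 7.2857e+02 -1.8070e+02  2.3397e+02 -6.6000e-01] q [-0.42  0.62  0.7   1.65  0.    1.82] True
9 [[0, 0, 1.4, 0.004, 0.001, 0.0, 0], [0, 0, 2.5, 0.007, 0.002, 0.0, 0], [0, 0, 3.2, 0.009, 0.002, -0.0, 0], [0, 0, 3.6, 0.01, 0.003, -0.0, 0], [0, 0, 3.8, 0.01, 0.003, -0.0, 0]] | end [ 7.3461e+02 -1.8951e+02  2.3400e+02 -7.3000e-01] q [-0.42  0.66  0.75  1.67  0.    1.88] True
```

View pics/t6c.png

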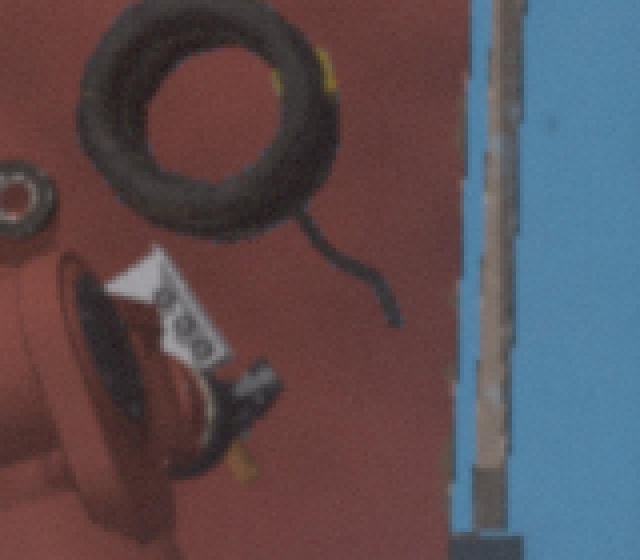

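Nuts are still in place (three visible at (163..203, 297..347) in the crop). I carry along the eased path in rounded numbers.

Call:
jog_arm(
  motion=[
    [0, 0, 0.1, 0, 0, 0, 0],
    [0, 0, 0.3, -0.002, 0, 0, 0],
    [0, 0, 0.8, -0.004, 0, 0, 0],
    [0, 0, 1.5, -0.007, 0, 0, 0],
    [0, 0, 2.4, -0.011, 0, 0, 0],
  ],
)

```text
time: 14.88
tool_pos: [401.8, 277.2, 228.3]
ee_rot: [-1.467, -2.778, 0.001]
wrist_force: [0.0, -0.5, -2.2]
width: 14.9
```

Call:
jog_arm(
  motion=[
    [0, 0, 1.1, -0.005, 0, 0, 0],
    [0, 0, 2.6, -0.011, 0, 0, 0],
    [0, 0, 4.2, -0.018, 0.001, -0.001, 0],
    [0, 0, 6.2, -0.027, 0.001, -0.001, 0],
    [0, 0, 8.4, -0.036, 0.001, -0.001, 0],
  ],
)

```text
time: 15.3
tool_pos: [423.7, 247.5, 229.8]
ee_rot: [1.67, 2.661, 0.0]
wrist_force: [0.1, -0.3, -2.0]
width: 15.0
```

Call:
jog_arm(
  motion=[
    [0, 0, 2.5, -0.011, 0.002, 0, 0],
    [0, 0, 5.3, -0.022, 0.004, 0, 0],
    [0, 0, 8.4, -0.035, 0.007, 0, 0],
    [0, 0, 11.7, -0.048, 0.009, -0.001, 0],
    [0, 0, 15.3, -0.063, 0.012, -0.001, 0],
  ],
)

```text
time: 15.72
tool_pos: [462.1, 195.9, 230.8]
ee_rot: [2.011, 2.413, 0.0]
wrist_force: [0.6, -0.2, -1.5]
width: 14.9
```

Call:
jog_arm(
  motion=[
    [0, 0, 3.9, -0.014, 0.006, 0, 0],
    [0, 0, 8.1, -0.029, 0.013, 0, 0],
    [0, 0, 12.4, -0.044, 0.021, -0.001, 0],
    [0, 0, 17.1, -0.06, 0.028, -0.001, 0],
    [0, 0, 21.9, -0.076, 0.036, -0.001, 0],
  ],
)

```text
time: 16.13
tool_pos: [511.6, 127.4, 231.7]
ee_rot: [2.435, 1.985, -0.0]
wrist_force: [0.6, -0.6, -1.6]
width: 14.6
```

Call:
jog_arm(
  motion=[
    [0, 0, 5.0, -0.013, 0.014, 0, 0],
    [0, 0, 10.2, -0.026, 0.028, -0.001, 0],
    [0, 0, 15.6, -0.039, 0.042, -0.001, 0],
    [0, 0, 21.1, -0.053, 0.056, -0.001, 0],
    [0, 0, 26.7, -0.066, 0.071, -0.001, 0],
  ],
)

```text
time: 16.55
tool_pos: [568.3, 48.6, 232.6]
ee_rot: [2.828, 1.368, -0.0]
wrist_force: [-0.3, 0.6, -1.3]
width: 15.1
```

Call:
jog_arm(
  motion=[
    [0, 0, 5.6, -0.006, 0.019, 0, 0],
    [0, 0, 11.4, -0.012, 0.038, 0, 0],
    [0, 0, 17.2, -0.017, 0.056, -0.001, 0],
    [0, 0, 23.0, -0.023, 0.074, -0.001, 0],
    [0, 0, 28.8, -0.028, 0.092, -0.001, 0],
  ],
)

```text
time: 16.97
tool_pos: [623.6, -30.2, 233.5]
ee_rot: [3.079, 0.622, -0.0]
wrist_force: [0.2, -0.1, -1.8]
width: 15.1
```

Call:
jog_arm(
  motion=[
    [0, 0, 5.7, 0.004, 0.018, 0, 0],
    [0, 0, 11.3, 0.007, 0.036, 0, 0],
    [0, 0, 16.7, 0.011, 0.052, 0, 0],
    [0, 0, 22.0, 0.014, 0.068, 0, 0],
    [0, 0, 27.1, 0.017, 0.084, -0.001, 0],
  ],
)

```text
time: 17.38
tool_pos: [672.2, -100.5, 234.1]
ee_rot: [-3.139, 0.117, 0.001]
wrist_force: [0.9, -0.5, -1.1]
width: 15.0
```

```bash
python3 - <<'E'
from h import *
st();im,m,o=snap("top","pics/t7.png");crop(im,310,130,160,140,4,"pics/t7c.png")
im,m,o=snap("scene","pics/s7.png")
E
```

```text
17.38 [ 672.2 -100.5  234.1] z [[0.997, -0.074, -0.0], [-0.074, -0.997, 0.0], [-0.0, -0.0, -1.0]] F [ 0.9 -0.5 -1.1] w 15.0 q [-0.34  0.36  0.36  1.58  0.    1.3 ]
```

View pics/t7c.png

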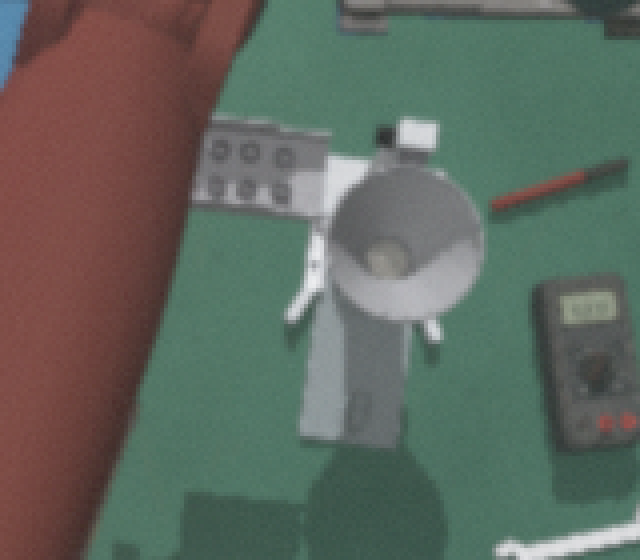

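View pics/s7.png

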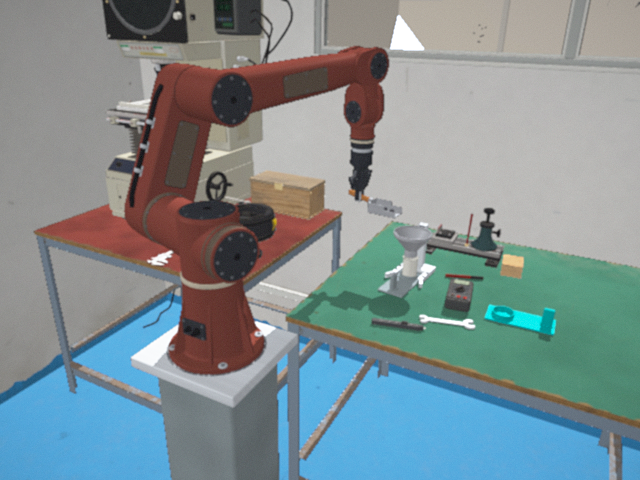

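All six nuts sit in the scoop at (210–285,150–192), and the beaker is visible through the spout at (388,260). Continuing.

Call:
jog_arm(
  motion=[
    [0, 0, 4.9, 0.009, 0.011, 0, 0],
    [0, 0, 9.5, 0.018, 0.022, 0, 0],
    [0, 0, 13.8, 0.026, 0.032, 0, 0],
    [0, 0, 17.8, 0.033, 0.041, 0, 0],
    [0, 0, 21.4, 0.039, 0.049, 0, 0],
  ],
)

```text
time: 17.9
tool_pos: [707.6, -151.1, 234.4]
ee_rot: [-3.064, 0.691, 0.0]
wrist_force: [-0.3, 0.6, -1.4]
width: 14.9
```

Call:
jog_arm(
  motion=[
    [0, 0, 3.3, 0.009, 0.005, 0, 0],
    [0, 0, 6.3, 0.016, 0.009, 0, 0],
    [0, 0, 8.8, 0.022, 0.013, 0, 0],
    [0, 0, 11.0, 0.028, 0.016, 0, 0],
    [0, 0, 12.8, 0.032, 0.019, 0, 0],
  ],
)

```text
time: 18.32
tool_pos: [728.4, -181.7, 234.4]
ee_rot: [-2.969, 1.026, 0.001]
wrist_force: [0.9, -0.2, -1.2]
width: 15.1
```

Call:
jog_arm(
  motion=[
    [0, 0, 1.4, 0.004, 0.001, 0, 0],
    [0, 0, 2.5, 0.007, 0.002, 0, 0],
    [0, 0, 3.2, 0.009, 0.002, 0, 0],
    [0, 0, 3.6, 0.01, 0.003, 0, 0],
    [0, 0, 3.8, 0.01, 0.003, 0, 0],
  ],
)

```text
time: 18.73
tool_pos: [734.4, -189.6, 234.6]
ee_rot: [2.935, -1.121, -0.0]
wrist_force: [-0.7, 0.0, -1.9]
width: 14.9
```

```bash
python3 - <<'E'
from h import *
st();im,m,o=snap("top","pics/t8.png");crop(im,330,120,150,140,4,"pics/t8c.png")
o=get_obs();R0=R.from_rotvec(o["ee_rot"]).as_matrix();print("lip",o["tool_pos"]+R0@[0,148.3,34])
E
```

```text
18.73 [ 734.4 -189.6  234.6] z [[0.745, -0.667, -0.0], [-0.667, -0.745, -0.0], [-0.0, 0.0, -1.0]] F [-0.7  0.  -1.9] w 14.9 q [-0.42  0.65  0.74  1.67 -0.    1.88]
lip [ 635.47939386 -299.94688702  200.72544608]
```

View pics/t8c.png

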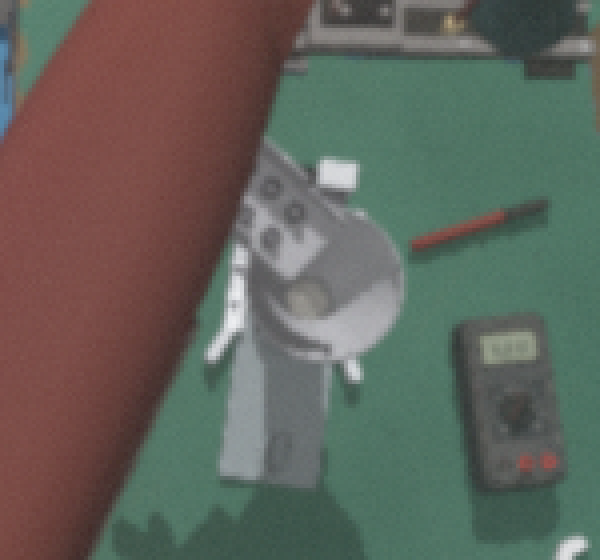

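Lip (635,-300,200) is over the funnel, 20 mm short of its axis. I work out tilt rows that pivot about the lip.

```bash
cat > tilt.py <<'E'
import numpy as np
def rows(th0,ths,lips,lz0,back=None,ly=148.3,lz=34):
    """th0 start tilt deg, ths targets deg, lips target lip z, lz0 start lip z, back: move of lip along mouth (mm)"""
    back=back or [0]*len(ths);out=[]
    a0=np.radians(th0);dn=np.array([np.sin(a0),np.cos(a0)]);fw=np.array([np.cos(a0),-np.sin(a0)])
    for t,z,f in zip(ths,lips,back):
        a=np.radians(t-th0);c,s=np.cos(a),np.sin(a)
        sh=np.array([ly-(ly*c-lz*s),lz-(ly*s+lz*c)])+dn*(lz0-z)+fw*f
        out.append([round(t-th0,2),0,0,0]+[round(float(v)/1000,4) for v in sh]+[0])
    return out
E
python3 - <<'E'
from tilt import *
print(rows(0,[1,3,6,9,12],[200,197,192,187,182],200.7))
print(rows(12,[15,18,20,22,23],[178,175,173,172,172],182))
print(rows(23,[24,25,26,27,28],[172]*5,172))
print(rows(28,[29,30,31,32,33],[172]*5,172))
E
```

```text
[[1, 0, 0, 0, 0.0006, -0.0019, 0], [3, 0, 0, 0, 0.002, -0.004, 0], [6, 0, 0, 0, 0.0044, -0.0066, 0], [9, 0, 0, 0, 0.0071, -0.0091, 0], [12, 0, 0, 0, 0.0103, -0.0114, 0]]
[[3, 0, 0, 0, 0.0028, -0.0038, 0], [6, 0, 0, 0, 0.0058, -0.0085, 0], [8, 0, 0, 0, 0.008, -0.0115, 0], [10, 0, 0, 0, 0.0102, -0.0155, 0], [11, 0, 0, 0, 0.0113, -0.0179, 0]]
[[1, 0, 0, 0, 0.0006, -0.0026, 0], [2, 0, 0, 0, 0.0013, -0.0052, 0], [3, 0, 0, 0, 0.002, -0.0077, 0], [4, 0, 0, 0, 0.0027, -0.0103, 0], [5, 0, 0, 0, 0.0035, -0.0128, 0]]
[[1, 0, 0, 0, 0.0006, -0.0026, 0], [2, 0, 0, 0, 0.0013, -0.0052, 0], [3, 0, 0, 0, 0.002, -0.0077, 0], [4, 0, 0, 0, 0.0027, -0.0103, 0], [5, 0, 0, 0, 0.0035, -0.0128, 0]]
```

Call:
jog_arm(
  motion=[
    [1, 0, 0, 0, 0.0006, -0.002, 0],
    [3, 0, 0, 0, 0.002, -0.004, 0],
    [6, 0, 0, 0, 0.0044, -0.0066, 0],
    [9, 0, 0, 0, 0.0071, -0.009, 0],
    [12, 0, 0, 0, 0.0103, -0.0114, 0],
  ],
)

```text
time: 19.2
tool_pos: [727.6, -196.9, 246.9]
ee_rot: [-2.748, 1.048, -0.114]
wrist_force: [0.1, -0.5, -2.4]
width: 14.8
```

Call:
jog_arm(
  motion=[
    [3, 0, 0, 0, 0.0028, -0.0038, 0],
    [6, 0, 0, 0, 0.0058, -0.0085, 0],
    [8, 0, 0, 0, 0.008, -0.0115, 0],
    [10, 0, 0, 0, 0.0102, -0.0155, 0],
    [11, 0, 0, 0, 0.0113, -0.018, 0],
  ],
)

```text
time: 19.62
tool_pos: [717.1, -208.9, 262.0]
ee_rot: [-2.576, 0.985, -0.203]
wrist_force: [-0.0, -0.5, -1.4]
width: 14.8
```

```bash
cat >> h.py <<'E'
def lip(): 
    o=get_obs();R0=R.from_rotvec(o["ee_rot"]).as_matrix();p=o["tool_pos"]+R0@[0,148.3,34];print("lip",np.round(p,1),"tilt",round(float(np.degrees(np.arcsin(-R0[2,1]))),2),"head",round(float(np.arctan2(R0[1,1],R0[0,1])),3))
E
python3 - <<'E'
from h import *
st();lip()
im,m,o=snap("scene","pics/s9.png");crop(im,330,180,160,120,5,"pics/s9c.png")
E
```

```text
19.62 [ 717.1 -208.9  262. ] z [[0.745, -0.613, 0.263], [-0.667, -0.685, 0.292], [0.001, -0.393, -0.92]] F [-0.  -0.5 -1.4] w 14.8 q [-0.61  0.42  0.45  1.55  0.4   1.7 ]
lip [ 635.  -300.6  172.5] tilt 23.12 head -2.301
```

View pics/s9c.png

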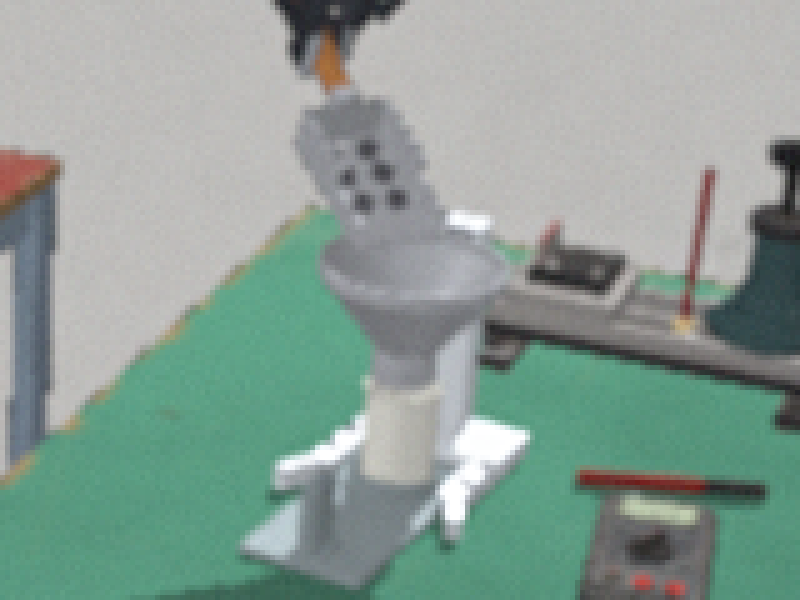

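Lip is inside the rim and the nuts are still in place. Tilting slowly now.

Call:
jog_arm(
  motion=[
    [1, 0, 0, 0, 0.0006, -0.0026, 0],
    [2, 0, 0, 0, 0.0013, -0.0052, 0],
    [3, 0, 0, 0, 0.002, -0.0077, 0],
    [4, 0, 0, 0, 0.0027, -0.0103, 0],
    [5, 0, 0, 0, 0.0035, -0.0128, 0],
  ],
)

```text
time: 20.08
tool_pos: [712.2, -214.3, 272.0]
ee_rot: [-2.498, 0.954, -0.239]
wrist_force: [0.1, -0.1, -1.9]
width: 15.2
```

Call:
jog_arm(
  motion=[
    [1, 0, 0, 0, 0.0006, -0.0026, 0],
    [2, 0, 0, 0, 0.0013, -0.0052, 0],
    [3, 0, 0, 0, 0.002, -0.0077, 0],
    [4, 0, 0, 0, 0.0027, -0.0103, 0],
    [5, 0, 0, 0, 0.0035, -0.0128, 0],
  ],
)

```text
time: 20.5
tool_pos: [706.0, -221.3, 281.6]
ee_rot: [-2.418, 0.924, -0.275]
wrist_force: [0.3, 0.4, -1.5]
width: 15.1
```

```bash
python3 - <<'E'
from h import *
lip()
im,m,o=snap("scene","pics/s10.png");crop(im,330,180,160,120,5,"pics/s10c.png")
E
```

```text
lip [ 635.5 -300.1  172.2] tilt 33.09 head -2.301
```

View pics/s10c.png

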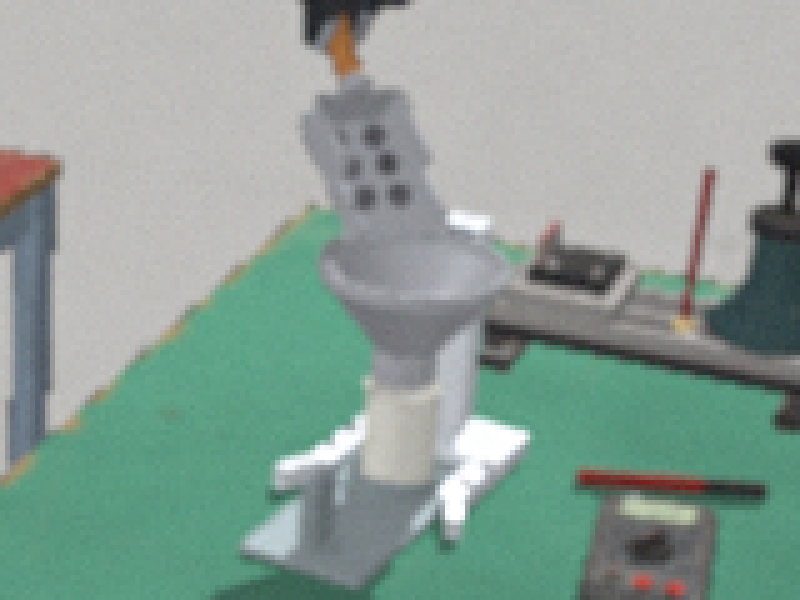

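Call:
jog_arm(
  motion=[
    [0.5, 0, 0, 0, 0.0003, -0.0013, 0],
    [1, 0, 0, 0, 0.0006, -0.0026, 0],
    [1.5, 0, 0, 0, 0.001, -0.0039, 0],
    [2, 0, 0, 0, 0.0013, -0.0052, 0],
    [2, 0, 0, 0, 0.0013, -0.0052, 0],
  ],
)

```text
time: 20.97
tool_pos: [703.4, -224.3, 285.1]
ee_rot: [-2.387, 0.912, -0.288]
wrist_force: [-0.0, 0.2, -2.1]
width: 14.8
```

```bash
python3 - <<'E'
from h import *
lip()
im,m,o=snap("scene","pics/s11.png");crop(im,340,180,130,120,4,"pics/s11c.png")
E
```

```text
lip [ 635.4 -300.2  172.1] tilt 35.03 head -2.301
```

View pics/s11c.png

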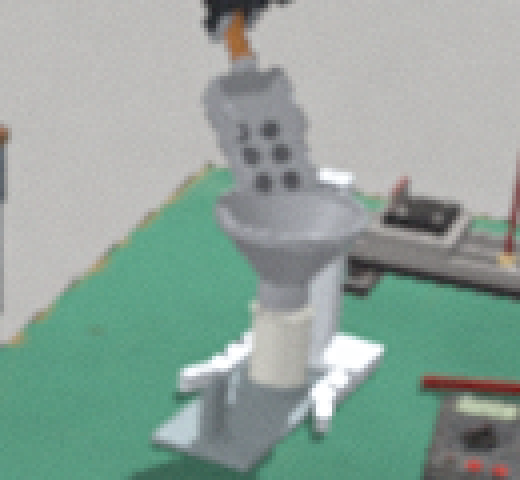

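The nuts are sliding now, still in two rows of three. I hold this tilt.

Call:
jog_arm(
  motion=[
    [0, 0, 0, 0, 0, 0, 0],
    [0, 0, 0, 0, 0, 0, 0],
    [0, 0, 0, 0, 0, 0, 0],
  ],
)

```text
time: 21.27
tool_pos: [703.6, -223.9, 285.2]
ee_rot: [-2.388, 0.912, -0.288]
wrist_force: [-0.3, 0.4, -0.9]
width: 15.2
```

```bash
python3 - <<'E'
from h import *
lip()
im,m,o=snap("scene","pics/s12.png");crop(im,340,180,130,120,4,"pics/s12c.png")
E
```

```text
lip [ 635.6 -299.9  172.3] tilt 34.99 head -2.3
```

View pics/s12c.png

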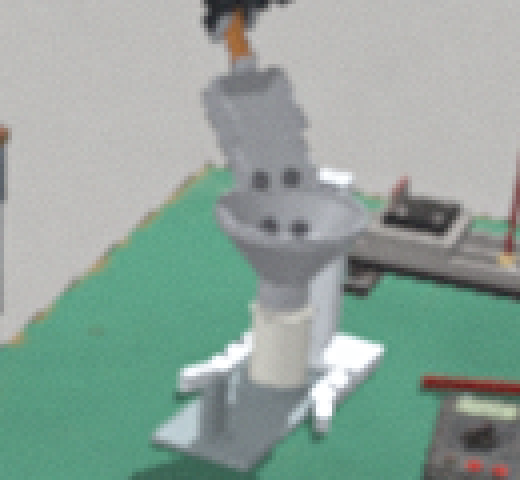

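Two nuts are through, two are in the funnel and two are at the lip. Holding longer.

Call:
jog_arm(
  motion=[
    [0, 0, 0, 0, 0, 0, 0],
    [0, 0, 0, 0, 0, 0, 0],
    [0, 0, 0, 0, 0, 0, 0],
    [0, 0, 0, 0, 0, 0, 0],
    [0, 0, 0, 0, 0, 0, 0],
  ],
)

```text
time: 21.73
tool_pos: [703.5, -224.0, 285.1]
ee_rot: [-2.388, 0.912, -0.288]
wrist_force: [-0.2, 0.5, -1.4]
width: 14.9
```

```bash
python3 - <<'E'
from h import *
im,m,o=snap("scene","pics/s13.png");crop(im,340,180,130,120,4,"pics/s13c.png")
im,m,o=snap("top","pics/t13.png");crop(im,370,150,80,90,6,"pics/t13c.png")
E
```

```text
(no output)
```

View pics/s13c.png

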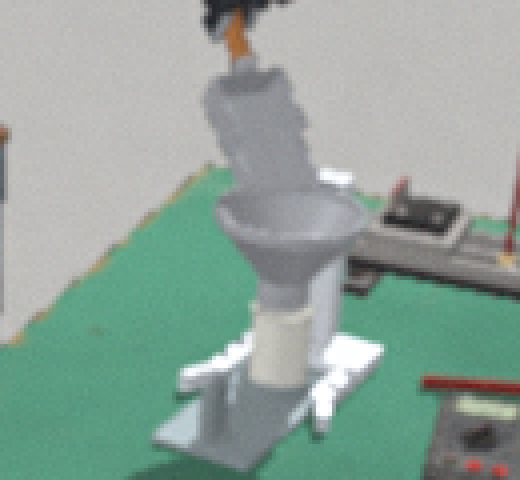

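View pics/t13c.png

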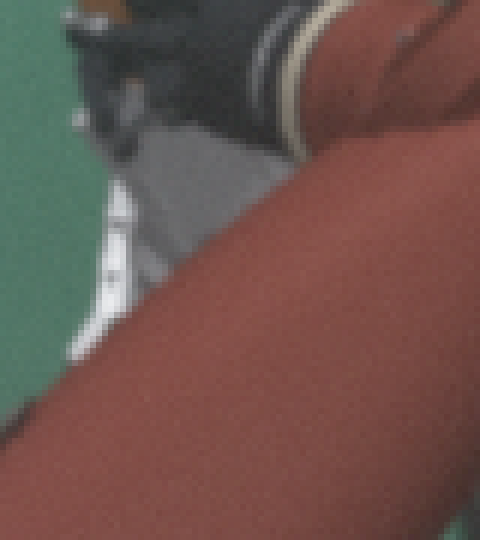

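The scoop looks empty. I tilt back to level, rise, and check from above.

```bash
python3 - <<'E'
from tilt import *
print(rows(35,[32,27,21,15,9],[174,180,188,196,202],172.2))
print(rows(9,[4,1,0,0,0],[206,208,210,210,210],202))
E
```

```text
[[-3, 0, 0, 0, -0.0026, 0.0063, 0], [-8, 0, 0, 0, -0.0078, 0.0146, 0], [-14, 0, 0, 0, -0.0129, 0.0239, 0], [-20, 0, 0, 0, -0.0163, 0.0333, 0], [-26, 0, 0, 0, -0.017, 0.044, 0]]
[[-5, 0, 0, 0, -0.003, 0.0091, 0], [-8, 0, 0, 0, -0.0042, 0.015, 0], [-9, 0, 0, 0, -0.0047, 0.0157, 0], [-9, 0, 0, 0, -0.0047, 0.0157, 0], [-9, 0, 0, 0, -0.0047, 0.0157, 0]]
```

Call:
jog_arm(
  motion=[
    [-3, 0, 0, 0, -0.0026, 0.0063, 0],
    [-8, 0, 0, 0, -0.0078, 0.0146, 0],
    [-14, 0, 0, 0, -0.0129, 0.0239, 0],
    [-20, 0, 0, 0, -0.0163, 0.0333, 0],
    [-26, 0, 0, 0, -0.017, 0.044, 0],
  ],
)

```text
time: 22.25
tool_pos: [730.2, -194.9, 260.7]
ee_rot: [-2.801, 1.07, -0.087]
wrist_force: [0.3, -0.7, -0.4]
width: 14.9
```

Call:
jog_arm(
  motion=[
    [-5, 0, 0, 0, -0.003, 0.0091, 0],
    [-8, 0, 0, 0, -0.0042, 0.015, 0],
    [-9, 0, 0, 0, -0.0047, 0.0157, 0],
    [-9, 0, 0, 0, -0.0047, 0.0157, 0],
  ],
)

```text
time: 22.58
tool_pos: [734.8, -188.3, 243.0]
ee_rot: [-2.935, 1.118, 0.002]
wrist_force: [-0.2, -0.6, -1.6]
width: 14.8
```

```bash
python3 - <<'E'
from h import *
st();lip()
im,m,o=snap("top","pics/t14.png");crop(im,340,130,120,120,5,"pics/t14c.png")
E
```

```text
22.58 [ 734.8 -188.3  243. ] z [[0.746, -0.665, -0.001], [-0.665, -0.746, 0.001], [-0.001, 0.0, -1.0]] F [-0.2 -0.6 -1.6] w 14.8 q [-0.42  0.66  0.77  1.69  0.    1.88]
lip [ 636. -299.  209.] tilt -0.0 head -2.299
```

View pics/t14c.png

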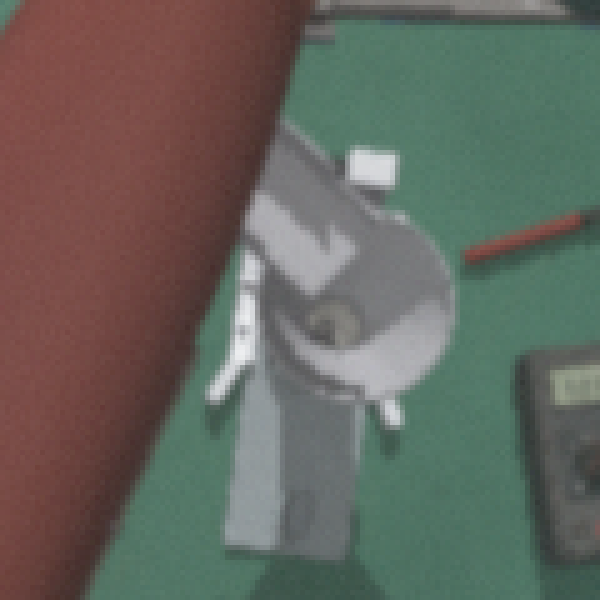

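The scoop is empty and no nut is stuck in the cone; something dark shows in the beaker below the bore. I carry the scoop back to its original free spot on the red bench.

```bash
python3 - <<'E'
from path import *
from h import *
o=get_obs();R0=R.from_rotvec(o["ee_rot"]).as_matrix();a0=np.arctan2(R0[1,0],R0[0,0])
gen(o["tool_pos"],a0,[([560,60,232],-.6+np.pi/2),([396.9,286.7,200],2.2128)],40)
E
```

```text
0 [[0, 0, -0.2, -0.001, -0.0, 0.0, 0], [0, 0, -0.9, -0.002, -0.001, 0.0, 0], [0, 0, -2.1, -0.006, -0.001, 0.0, 0], [0, 0, -3.8, -0.01, -0.003, 0.0, 0], [0, 0, -6.1, -0.017, -0.004, 0.0, 0]] | end [ 7.2474e+02 -1.7501e+02  2.4368e+02 -6.2000e-01] q [-0.41  0.61  0.7   1.66  0.    1.78] True
1 [[0, 0, -2.9, -0.008, -0.003, 0.0, 0], [0, 0, -6.4, -0.017, -0.006, 0.0, 0], [0, 0, -10.5, -0.028, -0.01, 0.0, 0], [0, 0, -15.1, -0.041, -0.015, 0.001, 0], [0, 0, -20.3, -0.055, -0.02, 0.001, 0]] | end [ 6.9118e+02 -1.2664e+02  2.4273e+02 -2.7000e-01] q [-0.37  0.44  0.48  1.61  0.    1.47] True
2 [[0, 0, -5.6, -0.013, -0.011, 0.0, 0], [0, 0, -11.6, -0.027, -0.022, 0.001, 0], [0, 0, -18.0, -0.042, -0.035, 0.002, 0], [0, 0, -24.8, -0.058, -0.048, 0.003, 0], [0, 0, -31.7, -0.075, -0.062, 0.004, 0]] | end [ 6.3554e+02 -4.7010e+01  2.3912e+02  2.9000e-01] q [-0.28  0.22  0.21  1.56  0.    1.01] True
3 [[0, 0, -7.2, -0.007, -0.022, 0.001, 0], [0, 0, -14.4, -0.015, -0.044, 0.002, 0], [0, 0, -21.6, -0.023, -0.067, 0.003, 0], [0, 0, -28.9, -0.031, -0.09, 0.005, 0], [0, 0, -36.0, -0.039, -0.113, 0.006, 0]
[... 497 characters left out ...]
, 0.06, -0.052, 0.01, 0], [0, 0, -24.3, 0.072, -0.063, 0.012, 0]] | end [441.22 225.68 210.96   1.91] q [ 0.21 -0.22 -0.28  1.51  0.   -0.13] True
6 [[0, 0, -3.6, 0.015, -0.004, 0.002, 0], [0, 0, -6.8, 0.028, -0.008, 0.004, 0], [0, 0, -9.5, 0.039, -0.011, 0.005, 0], [0, 0, -11.8, 0.048, -0.014, 0.007, 0], [0, 0, -13.7, 0.056, -0.017, 0.008, 0]] | end [406.98 272.86 202.57   2.15] q [ 0.32 -0.24 -0.31  1.5   0.   -0.25] True
7 [[0, 0, -1.5, 0.007, -0.0, 0.001, 0], [0, 0, -2.6, 0.012, -0.0, 0.002, 0], [0, 0, -3.3, 0.015, -0.0, 0.002, 0], [0, 0, -3.7, 0.017, -0.001, 0.003, 0], [0, 0, -3.9, 0.017, -0.001, 0.003, 0]] | end [396.9  286.7  200.     2.21] q [ 0.36 -0.24 -0.32  1.49  0.   -0.28] True
```

Call:
jog_arm(
  motion=[
    [0, 0, -0.2, -0.001, 0, 0, 0],
    [0, 0, -0.9, -0.002, -0.001, 0, 0],
    [0, 0, -2.1, -0.006, -0.001, 0, 0],
    [0, 0, -3.8, -0.01, -0.003, 0, 0],
    [0, 0, -6.1, -0.017, -0.004, 0, 0],
  ],
)

```text
time: 23.05
tool_pos: [723.9, -175.9, 244.3]
ee_rot: [-2.99, 0.962, -0.001]
wrist_force: [0.2, 0.6, -0.9]
width: 15.0
```

Call:
jog_arm(
  motion=[
    [0, 0, -2.9, -0.008, -0.003, 0, 0],
    [0, 0, -6.4, -0.017, -0.006, 0, 0],
    [0, 0, -10.5, -0.028, -0.01, 0, 0],
    [0, 0, -15.1, -0.041, -0.015, 0.001, 0],
    [0, 0, -20.3, -0.055, -0.02, 0.001, 0],
  ],
)

```text
time: 23.47
tool_pos: [690.5, -127.0, 243.3]
ee_rot: [-3.114, 0.415, -0.001]
wrist_force: [0.0, 0.2, -1.2]
width: 14.6
```

Call:
jog_arm(
  motion=[
    [0, 0, -5.6, -0.013, -0.011, 0, 0],
    [0, 0, -11.6, -0.027, -0.022, 0.001, 0],
    [0, 0, -18.0, -0.042, -0.035, 0.002, 0],
    [0, 0, -24.8, -0.058, -0.048, 0.003, 0],
    [0, 0, -31.7, -0.075, -0.062, 0.004, 0],
  ],
)

```text
time: 23.88
tool_pos: [634.5, -47.0, 239.3]
ee_rot: [-3.109, -0.454, -0.002]
wrist_force: [0.5, 0.1, -0.7]
width: 14.7
```

Call:
jog_arm(
  motion=[
    [0, 0, -7.1, -0.007, -0.022, 0.001, 0],
    [0, 0, -14.2, -0.015, -0.044, 0.002, 0],
    [0, 0, -21.3, -0.023, -0.067, 0.003, 0],
    [0, 0, -28.4, -0.031, -0.09, 0.005, 0],
    [0, 0, -35.5, -0.039, -0.113, 0.006, 0],
  ],
)

```text
time: 24.3
tool_pos: [565.2, 50.9, 233.1]
ee_rot: [2.822, 1.381, 0.002]
wrist_force: [-0.5, 1.0, -0.5]
width: 14.8
```

Call:
jog_arm(
  motion=[
    [0, 0, -6.9, 0.007, -0.023, 0.002, 0],
    [0, 0, -13.7, 0.014, -0.047, 0.003, 0],
    [0, 0, -20.3, 0.021, -0.07, 0.005, 0],
    [0, 0, -26.6, 0.028, -0.092, 0.007, 0],
    [0, 0, -32.6, 0.035, -0.114, 0.01, 0],
  ],
)

```text
time: 24.72
tool_pos: [497.5, 148.9, 223.4]
ee_rot: [2.321, 2.116, 0.002]
wrist_force: [-0.5, -0.0, -1.0]
width: 15.0
```

Call:
jog_arm(
  motion=[
    [0, 0, -5.7, 0.016, -0.014, 0.002, 0],
    [0, 0, -11.0, 0.032, -0.028, 0.005, 0],
    [0, 0, -15.8, 0.046, -0.04, 0.007, 0],
    [0, 0, -20.3, 0.06, -0.052, 0.01, 0],
    [0, 0, -24.3, 0.072, -0.063, 0.012, 0],
  ],
)

```text
time: 25.13
tool_pos: [441.8, 226.7, 211.0]
ee_rot: [1.825, 2.557, 0.002]
wrist_force: [0.1, 0.3, -1.1]
width: 14.7
```

Call:
jog_arm(
  motion=[
    [0, 0, -3.6, 0.015, -0.004, 0.002, 0],
    [0, 0, -6.8, 0.028, -0.008, 0.004, 0],
    [0, 0, -9.5, 0.039, -0.011, 0.005, 0],
    [0, 0, -11.8, 0.048, -0.014, 0.007, 0],
    [0, 0, -13.7, 0.056, -0.017, 0.008, 0],
  ],
)

```text
time: 25.55
tool_pos: [408.3, 274.1, 202.9]
ee_rot: [1.51, 2.755, 0.001]
wrist_force: [-0.1, 0.6, -1.4]
width: 14.8
```

Call:
jog_arm(
  motion=[
    [0, 0, -1.5, 0.007, 0, 0.001, 0],
    [0, 0, -2.6, 0.012, 0, 0.002, 0],
    [0, 0, -3.3, 0.015, 0, 0.002, 0],
    [0, 0, -3.7, 0.017, -0.001, 0.003, 0],
    [0, 0, -4.2, 0.017, -0.001, 0.003, 0],
  ],
)

```text
time: 25.97
tool_pos: [398.7, 287.7, 199.8]
ee_rot: [-1.411, -2.807, 0.0]
wrist_force: [0.4, -0.0, -0.9]
width: 15.1
```

```bash
python3 - <<'E'
from h import *
st();im,m,o=snap("wrist","pics/w15.png");snap("top","pics/t15.png")
im=cv2.imread("pics/t15.png");crop(im,370,145,120,130,4.6,"pics/t15c.png")
plan([396.9,286.7,37],down(2.2128))
E
```

```text
25.97 [398.7 287.7 199.8] z [[-0.596, 0.803, -0.0], [0.803, 0.596, -0.0], [-0.0, -0.0, -1.0]] F [ 0.4 -0.  -0.9] w 15.1 q [ 0.36 -0.23 -0.31  1.5  -0.   -0.28]
turn deg [-0.01  0.01 -0.19] shift mm [  0.7  -2.1 162.9] rows>= 3.9
```

View pics/w15.png

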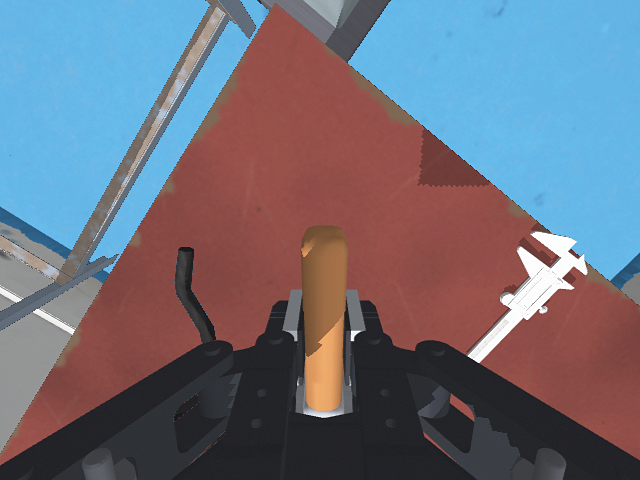

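View pics/t15c.png

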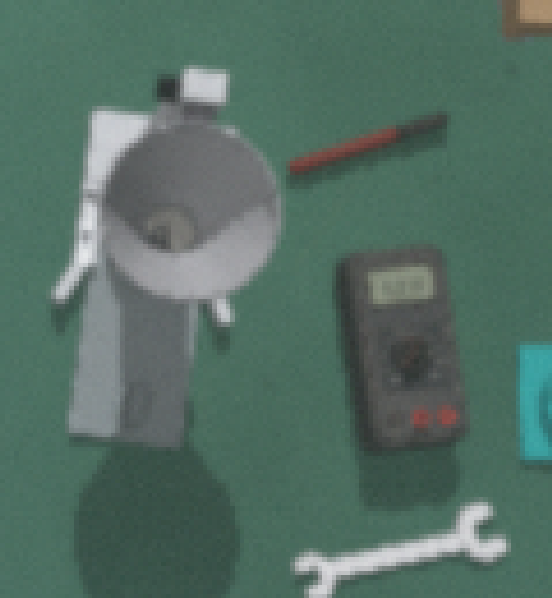

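The handle sits exactly as before in the grip, the funnel is clear and no nuts lie on the bench. Lowering the scoop.

Call:
jog_arm(
  motion=[
    [0, 0, 0, 0, 0, 0.02, 0],
    [0, 0, 0, 0, 0, 0.05, 0],
    [0, 0, 0, 0, 0, 0.085, 0],
    [0, 0, 0, 0, 0, 0.115, 0],
    [0, 0, 0, 0, 0, 0.135, 0],
  ],
)

```text
time: 26.48
tool_pos: [397.7, 286.8, 61.9]
ee_rot: [-1.412, -2.804, 0.003]
wrist_force: [-0.0, 0.0, -0.3]
width: 15.1
```

Call:
jog_arm(
  motion=[
    [0, 0, 0, 0, 0, 0.008, 0],
    [0, 0, 0, 0, 0, 0.015, 0],
    [0, 0, 0, 0, 0, 0.02, 0],
    [0, 0, 0, 0, 0, 0.024, 0],
    [0, 0, 0, 0, 0, 0.024, 0],
  ],
)

```text
time: 26.9
tool_pos: [399.3, 287.7, 41.3]
ee_rot: [1.412, 2.806, 0.001]
wrist_force: [-0.0, -0.0, -1.4]
width: 14.8
```

```bash
python3 - <<'E'
from h import *
st()
E
```

```text
26.9 [399.3 287.7  41.3] z [[-0.596, 0.803, 0.001], [0.803, 0.596, 0.0], [-0.0, 0.001, -1.0]] F [-0.  -0.  -1.4] w 14.8 q [ 0.36 -0.16 -0.54  1.19 -0.   -0.28]
```

Call:
jog_arm(
  motion=[
    [0, 0, 0, 0, 0, 0.001, 0],
    [0, 0, 0, 0, 0, 0.002, 0],
    [0, 0, 0, 0, 0, 0.0025, 0],
  ],
)

```text
time: 27.15
tool_pos: [399.3, 287.8, 39.0]
ee_rot: [1.412, 2.806, 0.001]
wrist_force: [-1.2, -0.1, -1.3]
width: 15.1
```

Call:
jog_arm(
  motion=[
    [0, 0, 0, 0, 0, 0.001, 0],
    [0, 0, 0, 0, 0, 0.002, 0],
    [0, 0, 0, 0, 0, 0.002, 0],
  ],
)

```text
time: 27.4
tool_pos: [399.1, 287.7, 37.2]
ee_rot: [1.412, 2.806, 0.0]
wrist_force: [-2.8, -1.8, 6.4]
width: 15.0
```

The scoop touches down flat at z 37.2, the same height as at pick-up, with a 6 N upward force. Releasing.

Call:
jog_arm(
  motion=[
    [0, 0, 0, 0, 0, 0, 0.25],
    [0, 0, 0, 0, 0, 0, 0.4],
    [0, 0, 0, 0, 0, 0, 0.6],
    [0, 0, 0, 0, 0, 0, 0.6],
    [0, 0, 0, 0, 0, -0.01, 0.6],
  ],
)

```text
time: 27.82
tool_pos: [397.6, 287.1, 44.9]
ee_rot: [-1.411, -2.805, 0.004]
wrist_force: [0.1, -0.5, -1.1]
width: 51.3
```

Call:
jog_arm(
  motion=[
    [0, 0, 0, 0, 0, -0.025, 0.7],
    [0, 0, 0, 0, 0, -0.06, 0.8],
    [0, 0, 0, 0, 0, -0.1, 1],
    [0, 0, 0, 0, 0, -0.14, 1],
    [0, 0, 0, 0, 0, -0.18, 1],
  ],
)

```text
time: 28.23
tool_pos: [398.4, 287.5, 229.1]
ee_rot: [1.412, 2.806, 0.001]
wrist_force: [0.7, 1.1, 0.6]
width: 85.0
```

Call:
jog_arm(
  motion=[
    [0, 0, 0, -0.02, 0, -0.02, 1],
    [0, 0, 0, -0.055, 0, -0.04, 1],
    [0, 0, 0, -0.09, 0, -0.04, 1],
    [0, 0, 0, -0.125, 0, -0.04, 1],
    [0, 0, 0, -0.16, 0, -0.04, 1],
  ],
)

```text
time: 28.65
tool_pos: [495.1, 157.8, 267.9]
ee_rot: [1.411, 2.805, 0.001]
wrist_force: [0.8, 1.1, 0.3]
width: 85.3
```

```bash
python3 - <<'E'
from h import *
st();im,m,o=snap("scene","pics/s16.png")
a,m,o=snap("top","pics/t16.png");crop(a,150,180,110,110,5,"pics/t16c.png")
snap("wrist","pics/w16.png")
E
```

```text
28.65 [495.1 157.8 267.9] z [[-0.596, 0.803, 0.002], [0.803, 0.596, 0.0], [-0.001, 0.001, -1.0]] F [0.8 1.1 0.3] w 85.3 q [ 0.06 -0.14 -0.1   1.61 -0.   -0.58]
```

View pics/t16c.png

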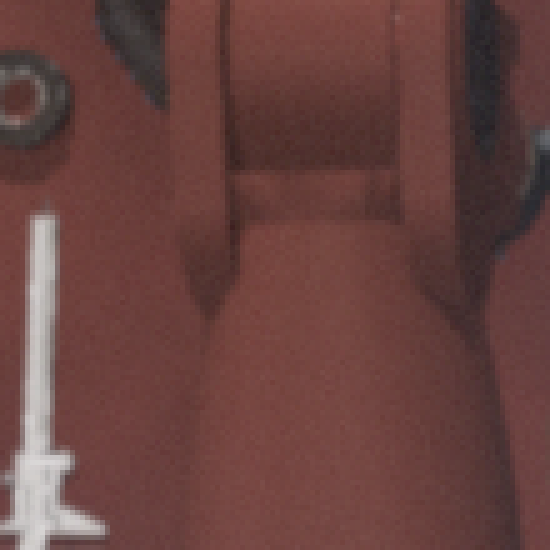

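View pics/w16.png

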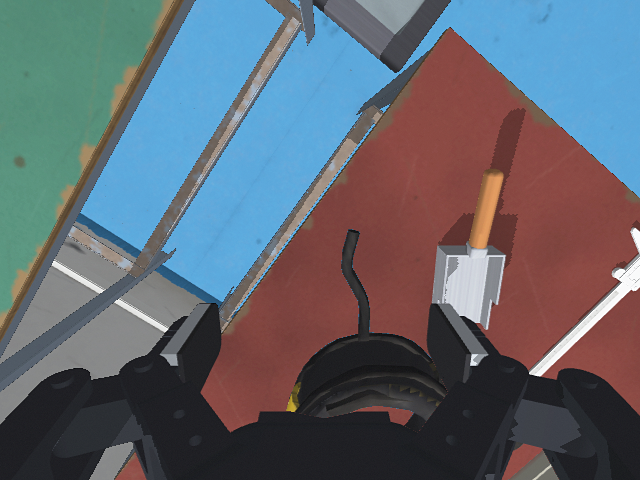

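View pics/s16.png

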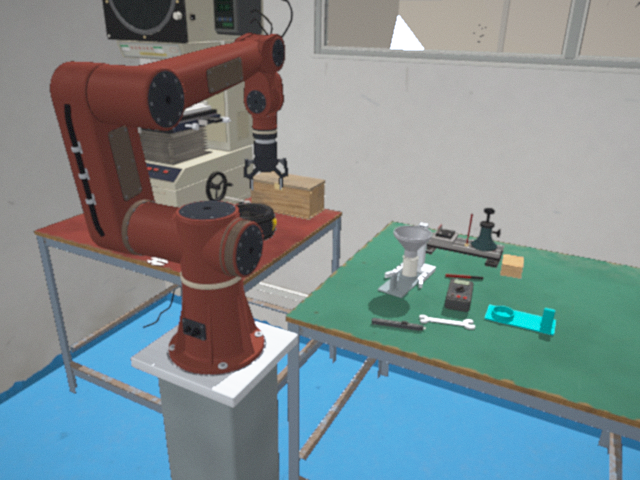

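The scoop stands upright and empty on the red bench at (470,250) in the wrist view, and the gripper is clear. Last check: look down through the funnel into the beaker and count the nuts.

Call:
jog_arm(
  motion=[
    [0, 0, 0, -0.03, -0.007, 0, 1],
    [0, 0, 0, -0.068, -0.016, 0, 1],
    [0, 0, 0, -0.106, -0.025, 0, 1],
    [0, 0, 0, -0.144, -0.034, 0, 1],
    [0, 0, 0, -0.182, -0.043, 0, 1],
  ],
)

```text
time: 29.22
tool_pos: [568.3, -13.1, 267.3]
ee_rot: [1.41, 2.807, 0.001]
wrist_force: [1.0, 1.5, -0.1]
width: 85.5
```

Call:
jog_arm(
  motion=[
    [0, 0, 0, -0.038, -0.009, 0, 1],
    [0, 0, 0, -0.076, -0.018, 0, 1],
    [0, 0, 0, -0.114, -0.027, 0, 1],
    [0, 0, 0, -0.152, -0.036, 0, 1],
    [0, 0, 0, -0.19, -0.044, 0, 1],
  ],
)

```text
time: 29.63
tool_pos: [646.5, -191.9, 267.3]
ee_rot: [1.41, 2.807, 0.0]
wrist_force: [0.0, -0.3, 0.2]
width: 85.6
```

```bash
python3 - <<'E'
from h import *
st();plan([622.5+.803*73,-315+.596*73,265],down(2.2075))
E
```

```text
29.63 [ 646.5 -191.9  267.3] z [[-0.597, 0.802, 0.0], [0.802, 0.597, -0.0], [-0.0, 0.0, -1.0]] F [ 0.  -0.3  0.2] w 85.6 q [-0.48  0.35  0.42  1.64  0.   -1.12]
turn deg [0.02 0.02 0.16] shift mm [-84.5 -19.7   2.3] rows>= 2.1
```

Call:
jog_arm(
  motion=[
    [0, 0, 0, -0.035, -0.008, 0, 1],
    [0, 0, 0, -0.065, -0.015, 0, 1],
    [0, 0, 0, -0.083, -0.019, 0, 1],
    [0, 0, 0, -0.083, -0.019, 0, 1],
    [0, 0, 0, -0.083, -0.019, 0, 1],
  ],
)

```text
time: 30.05
tool_pos: [680.4, -269.0, 266.1]
ee_rot: [-1.412, -2.805, -0.001]
wrist_force: [0.2, 0.4, 0.4]
width: 85.3
```

```bash
python3 - <<'E'
from h import *
st();im,m,o=snap("wrist","pics/w17.png")
c=proj(m,[622.5,-315,82])[0].astype(int);print(c,np.round(m["world_from_camera"][:3,3]))
crop(im,max(c[0]-60,0),max(c[1]-60,0),120,120,5,"pics/w17c.png")
E
```

```text
30.05 [ 680.4 -269.   266.1] z [[-0.596, 0.803, -0.001], [0.803, 0.596, 0.001], [0.001, -0.0, -1.0]] F [0.2 0.4 0.4] w 85.3 q [-0.55  0.56  0.69  1.69  0.   -1.19]
[320 135] [ 621. -313.  396.]
```

View pics/w17c.png

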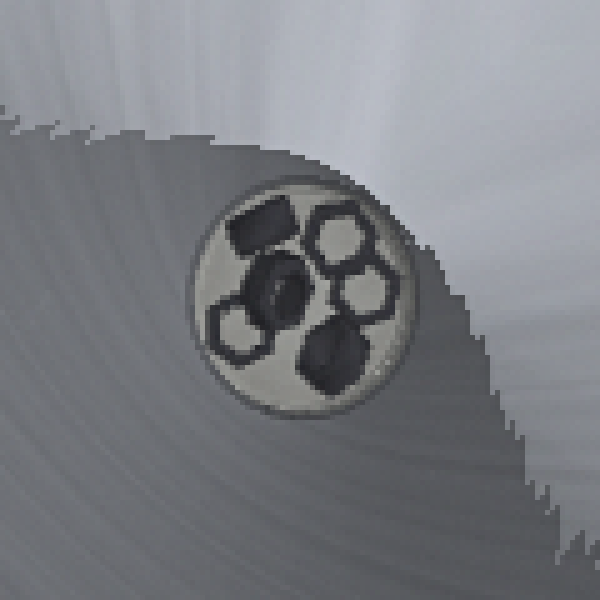

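View pics/w17.png

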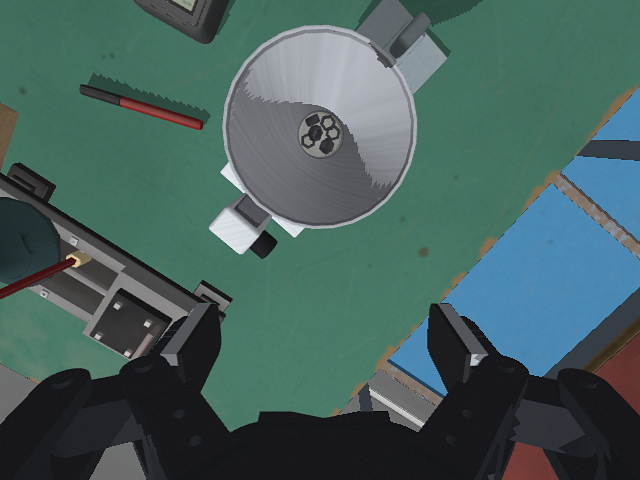

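Six nuts can be counted in the beaker through the bore, three lying flat and three tilted. The robot touches nothing, so I hand in.

```bash
python3 - <<'E'
from h import *
st();print(r.close_job())
E
```

```text
30.1 [ 680.4 -268.1  266.7] z [[-0.597, 0.803, -0.0], [0.803, 0.597, 0.0], [0.001, 0.0, -1.0]] F [-0.3  0.   1.4] w 85.3 q [-0.55  0.56  0.68  1.69  0.   -1.19]
the job is handed in; nothing more can be done
None
```

The job is done and was handed in at 30.1 s. I gripped the grey tray by its handle, turned it in line with the slot and pushed it to the stop. Then I carried the scoop level, tipped all six nuts into the funnel at about 35° of tilt, and set the empty scoop back on its starting spot on the red bench.

- **Tray:** at the stop, 22 N of push gave no further motion. Its front edge measured about 140 mm before the funnel axis (141 nominal), and the beaker shows through the spout.
- **Nuts:** looking down through the bore, I counted six in the beaker. None were left in the scoop, in the funnel or on the bench.
- **Scoop:** it touched down at the same tool height as at pick-up (37 mm), and the wrist view shows it upright and empty. I did not triangulate its flatness again after release.
- **Force:** the highest wrist force I read was about 28 N, while seating the tray.
- **Disagreements:** just after I turned the tray, the top view showed its yaw about 0.015 rad off the gripper's, so I added a 1° correction. The separate stand-yaw estimates ranged from -0.08 to -0.13 rad; I used -0.11, and the tray slid in.

The other tools still lay where they started in the last pictures.

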